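Free the tray sealer's bed and lock it with the power isolated

ROBOT

A 6-joint arm with a two-finger parallel gripper is mounted at the origin on the work surface. World frame = base frame: x ahead of the robot, y to its left, z up, the work surface at z = 0. Lengths are in m, angles in rad, forces in N, time in s.
With the tool pointing down it reaches from about 0.35 to 0.975 m from the base axis. Payload 4.9 kg.
Tool frame: the origin (TCP) lies midway between the tips of the shut fingers; the grasp point (between the pads) lies 19 mm behind it (manip.pinch_z is the x of the grasp point in the tool frame, in m); x points along the fingers, y is the direction in which the jaws open and shut, and the axes are right-handed (so a half turn about x gives the same grasp; the last joint's range is limited). The gripper opens to 85 mm and grips with 20 to 120 N. Pads are 22 mm wide; open, the fingers measure 114 mm over their backs; the gripper's body (76 mm by 85 mm) begins 54 mm behind the grasp point. The pads swing forward as they close: fully open they stand 13 mm farther back than shut.
Start: joints at [-1.313, 0.053, 1.613, -0, 1.476, -0.119], TCP at [0.23, -0.581, 0.231] pointing down, gripper open.
Joint ranges: [-3.01, 3.01], [-1.01, 2.22], [0.06, 2.58], [-1.02, 4.17], [0.09, 2.62], [-3.14, 3.14]. Speed limits (rad/s): [2.57, 2.57, 3.14, 3.14, 3.14, 3.14].

INTERFACE

Orientations are given as a unit quaternion [w, x, y, z].
In Python, from plant import sensors, cams, workorder, manip gives the robot as it stands.
- The arm moves only by the tool drive_tool, never from a script. Its argument "series" is a list of rows, each an object of numbers: "x", "y", "z": the shift along the tool's x, y, z in units of 25 mm (1.0 is 25 mm); "ax", "ay", "az": the turn, a rotation vector about the tool's x, y, z in units of 5 degrees (1.0 is 5 degrees). A call has 1 to 5 rows; each row is the pose to reach, as a shift and turn from the pose commanded when the call began, along the tool's axes at that moment; what a row does not reach only later rows make up. A row lasts 1/12 s, in which the tool goes at most 41.7 mm and 7.16 degrees, less where a joint would pass 70% of its speed; a pose out of reach is approached as far as the arm can. A call with a gripper value outside its range is refused whole. "hand" is the opening, from 0 (shut) to 1 (fully open), set as the call begins (left out, the last holds). The fingers move at their own pace and stop on an object; the grip force is fixed at half the most. Time passes only in rows, so rows that repeat a pose let the fingers close. It gives the time, the measured TCP pose, the force and the opening at its end, in the units of the state.
- sensors.state(): the state, without advancing time (a new reading comes with each control period).
- cams.grab_frame(name): name is "scene" or "top"; returns a dict with "img" (480x640x3 uint8, blue, green, red), "camera_matrix" (3x3 intrinsics, pixels), "k1" (the pictures are not rectified: a ray, as slopes to the right and down, at radius r is drawn at 1 + k1 r^2 times it, then the intrinsics apply), "cam_to_world" (4x4, takes a point from camera to world coordinates). Camera axes: x right, y down, z forward; pixel columns grow to the right and rows downward; lengths in m; the calibration is good to about 2 mm. A picture is of the moment at which its call begins. There is no depth.
- workorder.job_done(): hands the job in, once; it reports no verdict.
The state is a dict: "time": time; "joint_pos": joint angles; "joint_vel": joint speeds; "joint_efforts": joint torques, N m; "tool_pos": TCP position; "tool_rot": TCP orientation; "contact_force": force on the tool from outside, world axes, zero at the start; "ft_torque": the same for the moment, N m; "gripper_width": opening from 0.0 (shut) to 1.0 (fully open).
Only numpy, scipy, OpenCV 4.12 (cv2) and the standard library are available. Lean on these libraries where they do the work, as an engineer would, in place of code of your own. Each camera call takes 0.05 s, during which the arm holds its last target.

TASK

Turn the tray sealer's rotary isolator to off, then clear every sealed food tray from its bed into the shallow steel pan, each lying flat on the pan's floor and the right way up. With the bed clear, knock both locking pins fully home with the mallet (only the mallet may press them) and put the mallet back with its head on its white board. Last of all turn the isolator back to on, and leave the other things on the worktop alone.

Things in the scene. Friction and masses are not known exactly. Their poses are not given: they have to be found in the camera images.
- sealer: Tray sealer: low aluminium machine. Origin under the centre of its bed, on the worktop; x away from the robot at yaw 0. The flat bed top is 70 mm above the origin, 286 x 286 mm inside a rim 7 mm wide and 8 mm high. Behind the bed (own x from +150 mm) stand the film roll and raised sealing head, up to 230 mm high: keep clear.
- pan: Shallow empty stainless pan, fixed, 290 (own x) x 220 (own y) x 20 mm high, walls and floor 3 mm. Origin under its centre, on the worktop.
- isolator_box: Grey plastic isolator box, fixed, 110 x 110 x 60 mm high, origin under its centre; the handle is on its top.
- isolator (a joint): Rotary isolator handle, turning about the vertical axis through the box centre: 0 = off (bar 80 degrees clockwise, seen from above, of the box's own x axis), 1.4 rad = on (bar along the box's own x, at the white mark); grows anticlockwise seen from above. A spring snaps it into either end past mid travel; about 0.15 N m.
- isolator_grip (a point): Centre of the black handle bar, on its axis, 86 mm above the worktop. The bar is 90 mm long along this point's x axis, 18 mm wide along its y, 32 mm high (from 70 to 102 mm above the worktop); it turns with the handle.
- board: White plastic board for the mallet, fixed, 130 (own x) x 220 (own y) x 8 mm, origin under its centre.
- mallet: Rubber mallet, 0.4 kg, standing on its head on the board. Head a block 60 (x) x 56 (y) x 70 mm (z); origin at the centre of its lower face. Wooden handle runs along own -x from the head, from 30 to 175 mm from the origin, section 22 mm (y) x 26 mm (z), its middle 35 mm above the origin.
- mallet_head (a point): Centre of the mallet's head, 35 mm above the mallet's origin.
- pin0 (a joint): Locking pin on the bed's centre line, nearer the robot (sealer own x -100 mm): 0 = up, 0.022 m = fully home. Stiff, needs about 9 to 15 N downwards, and stays where it is left.
- pin0_top (a point): Centre of the top of that pin's steel head (26 mm dia): 32 mm above the bed when up, 10 mm when home.
- pin1 (a joint): Locking pin on the bed's centre line, farther from the robot (sealer own x +100 mm): 0 = up, 0.022 m = fully home. Stiff, needs about 9 to 15 N downwards, and stays where it is left.
- pin1_top (a point): Centre of the top of that pin's steel head (26 mm dia): 32 mm above the bed when up, 10 mm when home.
- tray0: Sealed food tray, one of 2 to 4 alike: white plastic block with flat foil lid, 95 (own x) x 56 (own y) x 50 mm high (solid up to 46 mm), 0.2 kg, origin under its centre. On the sealer's bed at the start; may be absent.
- tray1: Sealed food tray, one of 2 to 4 alike: white plastic block with flat foil lid, 95 (own x) x 56 (own y) x 50 mm high (solid up to 46 mm), 0.2 kg, origin under its centre. On the sealer's bed at the start; may be absent.
- tray2: Sealed food tray, one of 2 to 4 alike: white plastic block with flat foil lid, 95 (own x) x 56 (own y) x 50 mm high (solid up to 46 mm), 0.2 kg, origin under its centre. On the sealer's bed at the start; may be absent.
- tray3: Sealed food tray, one of 2 to 4 alike: white plastic block with flat foil lid, 95 (own x) x 56 (own y) x 50 mm high (solid up to 46 mm), 0.2 kg, origin under its centre. On the sealer's bed at the start; may be absent.
- spray: Bystander to leave alone: white plastic bottle, 56 dia x 130 high mm, loose.
- shaker: Bystander to leave alone: steel can-shaped shaker, 56 dia x 90 high mm, loose.
- jar: Bystander to leave alone: glass jar, 68 dia x 100 high mm, loose.
- core: Bystander to leave alone: cardboard film core lying flat, 84 outer, 56 inner dia, 50 high mm, loose.
- mug: Bystander to leave alone: white mug, 80 dia x 90 high mm, loose.
Things that resemble listed ones, but are neither listed nor needed, are in the scene too. Leave any pink look-alike of the isolator_box alone.

How it is judged:
On the way, in this order (a step that is already met when the one before it is completed fails the run):
1. the isolator is turned to off (value of joint isolator below 0.15 rad), for 0.2 s.
2. with the isolator off, every tray lies flat, right way up, on the pan's floor (value of joint isolator below 0.15 rad and x of tray0 in the frame of pan between -0.115 and 0.115 m and y of tray0 in the frame of pan between -0.085 and 0.085 m and z of each of tray0, tray1, tray2, tray3 in the frame of pan below 0.012 m and angle between each of tray0, tray1, tray2, tray3's own z axis and vertical below 0.15 rad and linear speed of each of tray0, tray1, tray2, tray3 below 0.03 m/s and x of tray1 in the frame of pan between -0.115 and 0.115 m and y of tray1 in the frame of pan between -0.085 and 0.085 m and x of tray2 in the frame of pan between -0.115 and 0.115 m and y of tray2 in the frame of pan between -0.085 and 0.085 m and x of tray3 in the frame of pan between -0.115 and 0.115 m and y of tray3 in the frame of pan between -0.085 and 0.085 m), for 0.2 s.
3. with the isolator off, both locking pins are knocked fully home (value of joint isolator below 0.15 rad and value of joint each of pin0, pin1 above 0.019 m), for 0.2 s.
4. the mallet is put back with its head on the board and let go, isolator still off (value of joint isolator below 0.15 rad and x of mallet_head in the frame of board between -0.065 and 0.065 m and y of mallet_head in the frame of board between -0.11 and 0.11 m and z of mallet_head in the frame of board below 0.055 m and linear speed of mallet below 0.03 m/s and contact force between the fingers and mallet below 0.2 N), for 0.2 s.
5. the isolator is turned back to on (value of joint isolator above 1.25 rad), for 0.2 s.
At the end, for the whole second after the job is handed in: Isolator on (within 0.15 rad of 1.4); every tray present at rest on the pan's floor (underside below 12 mm over the pan's underside, tilt below 0.15 rad); both pins within 3 mm of fully home; centre of the mallet's head over the board, less than 55 mm above its underside, at rest (value of joint isolator above 1.25 rad and x of tray0 in the frame of pan between -0.115 and 0.115 m and y of tray0 in the frame of pan between -0.085 and 0.085 m and z of each of tray0, tray1, tray2, tray3 in the frame of pan below 0.012 m and angle between each of tray0, tray1, tray2, tray3's own z axis and vertical below 0.15 rad and linear speed of each of tray0, tray1, tray2, tray3, mallet below 0.03 m/s and x of tray1 in the frame of pan between -0.115 and 0.115 m and y of tray1 in the frame of pan between -0.085 and 0.085 m and x of tray2 in the frame of pan between -0.115 and 0.115 m and y of tray2 in the frame of pan between -0.085 and 0.085 m and x of tray3 in the frame of pan between -0.115 and 0.115 m and y of tray3 in the frame of pan between -0.085 and 0.085 m and value of joint each of pin0, pin1 above 0.019 m and x of mallet_head in the frame of board between -0.065 and 0.065 m and y of mallet_head in the frame of board between -0.11 and 0.11 m and z of mallet_head in the frame of board below 0.055 m); the robot touches nothing.
It fails at once if a bystander is shifted by more than 50 mm or tipped over (distance of any of spray, shaker, jar, core, mug from where it was at the start of the episode above 0.05 m or angle between any of spray, shaker, jar, core, mug's own z axis and vertical above 0.6 rad).
It fails at once if the robot itself presses a locking pin with more than 8 N (contact force between any of the fingers, the arm and pin0 above 8 N or contact force between any of the fingers, the arm and pin1 above 8 N).
Of tray0, tray1, tray2, tray3 only 2 to 4 are there at a start; the rules pass over those that are not, and their reading is None.
At some moment in a run one of tray0, tray1, tray2, tray3, mallet may be knocked a few centimetres aside while the robot is not near it.
It also fails if it takes over 210 s, if anything falls off the work surface, if the arm or the gripper's body presses on something with over 40 N, if the wrist force passes 120 N, or if a joint passes its speed limit or range.

## Working session

There is one attempt and no reset: what is moved stays moved. The work goes in short steps, Python scripts to look and compute and a tool call to move; the robot and the scene stay as the last step left them, time stands still between calls to the robot, and variables do not carry over. Pictures are saved under pics/ and viewed, and the job is handed in when it is done.

Besides the shell and the picture viewer there is one more tool, called after "Request:" as name(argument=value, ...) on one line, values as JSON. drive_tool: Moves the arm, as the interface text tells. Its arguments: {"type":"object","properties":{"series":{"type":"array","items":{"type":"object","properties":{"x":{"type":"number"},"y":{"type":"number"},"z":{"type":"number"},"ax":{"type":"number"},"ay":{"type":"number"},"az":{"type":"number"}}}},"hand":{"type":"number"}},"required":["series"]}

```bash
ls; mkdir -p pics; python3 - <<'E'
from plant import sensors,cams,workorder,manip
import cv2
print(sensors.state()); print(manip.pinch_z)
for n in("scene","top"):
    f=cams.grab_frame(n); cv2.imwrite(f"pics/{n}0.png",f["img"]); print(n,f["camera_matrix"],f["k1"],f["cam_to_world"])
E
```

```text
pics
{'time': 0.0, 'joint_pos': array([-1.31298370e+00,  5.33531382e-02,  1.61426718e+00, -2.91132605e-05,
        1.47602330e+00, -1.18990222e-01]), 'joint_vel': array([-0.00111636, -0.00086195,  0.00067784, -0.00114815, -0.00025888,
        0.00160966]), 'joint_efforts': array([-7.26049129e-04, -3.93673611e+01, -3.70179999e+01, -1.61053972e-04,
        7.16890165e-03,  1.00311328e-05]), 'tool_pos': array([ 0.229808  , -0.58055151,  0.23008136]), 'tool_rot': array([-0.13171144, -0.69453338, -0.13315678,  0.69465441]), 'contact_force': array([ 0.416275  ,  0.49987884, -0.31765562]), 'ft_torque': array([0.01754664, 0.02408708, 0.00844779]), 'gripper_width': 1.0021899322854226}
-0.0187
scene [[475.12876885   0.         316.30316261]
 [  0.         475.12876885 241.66345   ]
 [  0.           0.           1.        ]] 0.03605976757617734 [[ 0.33193555  0.81113321 -0.48154097  1.09069621]
 [ 0.94323235 -0.27919987  0.1798893  -0.21380931]
 [ 0.01146801 -0.51391667 -0.85776345  1.1192537 ]
 [ 0.          0.          0.          1.        ]]
top [[580.76717813   0.         314.00464728]
 [  0.         580.76717813 241.6437934 ]
 [  0.           0.           1.        ]] -0.01758944497360363 [[ 0.01781769 -0.99177565  0.12674224  0.2794518 ]
 [-0.99979539 -0.01645908  0.01175872 -0.01020781]
 [-0.00957595 -0.12692582 -0.99186599  1.98959724]
 [ 0.          0.          0.          1.        ]]
```

View pics/scene0.png

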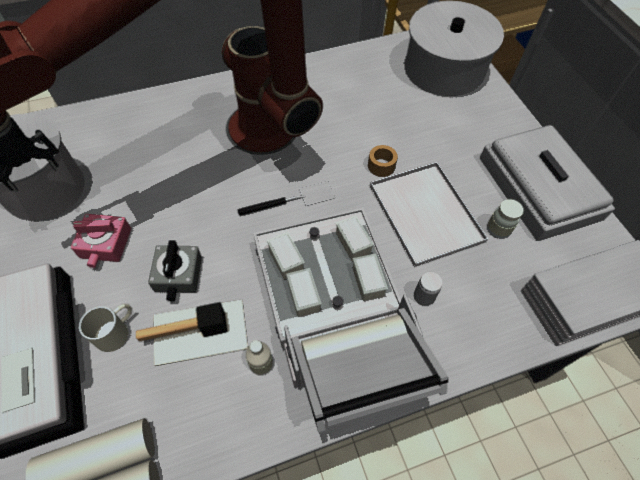

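View pics/top0.png

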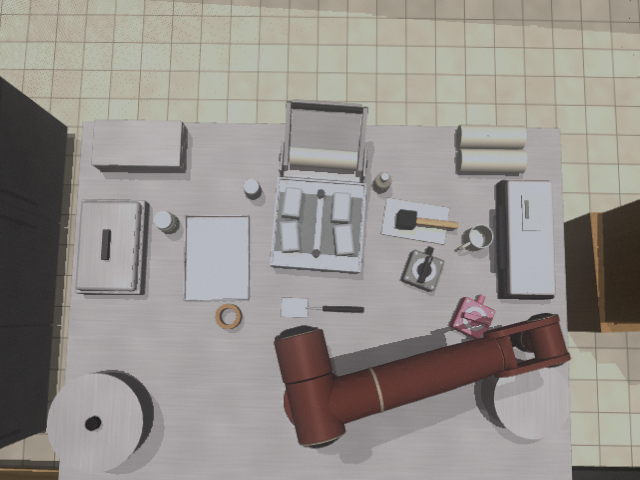

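```bash
cat > h.py <<'E'
from plant import sensors,cams,workorder,manip
import numpy as np,cv2
from scipy.spatial.transform import Rotation as R
def px2w(f,u,v,z):
    K=f["camera_matrix"];T=f["cam_to_world"]
    d=np.array([(u-K[0,2])/K[0,0],(v-K[1,2])/K[1,1]]);s=d.copy()
    for _ in range(20): s=d/(1+f["k1"]*(s@s))
    r=T[:3,:3]@np.array([s[0],s[1],1]);o=T[:3,3]
    return o+r*(z-o[2])/r[2]
def w2px(f,p):
    K=f["camera_matrix"];T=f["cam_to_world"]
    c=T[:3,:3].T@(np.array(p)-T[:3,3]);s=c[:2]/c[2];s=s*(1+f["k1"]*(s@s))
    return K[0,0]*s[0]+K[0,2],K[1,1]*s[1]+K[1,2]
def crop(n,x0,y0,x1,y1,k,name,f=None):
    f=f or cams.grab_frame(n)
    c=cv2.resize(f["img"][y0:y1,x0:x1],None,fx=k,fy=k,interpolation=cv2.INTER_CUBIC)
    for x in range((x0+9)//10*10,x1,10):
        cv2.line(c,((x-x0)*k,0),((x-x0)*k,6 if x%50 else 14),(0,0,255),1)
        if x%20==0: cv2.putText(c,str(x),((x-x0)*k,24),0,.4,(0,0,255),1)
    for y in range((y0+9)//10*10,y1,10):
        cv2.line(c,(0,(y-y0)*k),(6,(y-y0)*k),(0,0,255),1)
        if y%20==0: cv2.putText(c,str(y),(8,(y-y0)*k+4),0,.4,(0,0,255),1)
    cv2.imwrite(f"pics/{name}.png",c); return f
def quad(f,pts,z):  # corners -> centre, edge lengths, yaw
    P=np.array([px2w(f,u,v,z)[:2] for u,v in pts]); return P
def st():
    s=sensors.state();Rm=R.from_quat(np.roll(s["tool_rot"],-1)).as_matrix()
    return s,Rm
def go(p,yaw=None):
    """print shift in tool units to TCP world p; yaw = world direction angle of tool y (mod pi)"""
    s,Rm=st(); d=Rm.T@(np.array(p)-s["tool_pos"])/.025
    print("t",round(s["time"],2),"tcp",s["tool_pos"].round(4),"yaw_y",np.degrees(np.arctan2(Rm[1,1],Rm[0,1])).round(1),"F",s["contact_force"].round(1),"w",round(s["gripper_width"],3),"q6",s["joint_pos"][5].round(2))
    print(" shift xyz",d.round(2))
    if yaw is not None:
        x=np.array([0,0,-1.]);best=None
        for k in range(2):
            a=yaw+np.pi*k;y=np.array([np.cos(a),np.sin(a),0]);D=np.stack([x,y,np.cross(x,y)],1)
            rv=R.from_matrix(Rm.T@D).as_rotvec(degrees=True)/5
            print(" turn",rv.round(2))
E
python3 - <<'E'
from h import *
f=cams.grab_frame("top"); g=cams.grab_frame("scene")
import pickle;pickle.dump((f,g),open("f0.pkl","wb"))
crop("top",262,165,382,285,6,"c1",f)
crop("top",375,165,500,285,6,"c2",f)
crop("top",175,205,265,310,6,"c3",f)
crop("scene",240,200,400,320,5,"c4",g)
crop("scene",60,200,270,370,4,"c5",g)
E
```

```text
(no output)
```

View pics/c1.png

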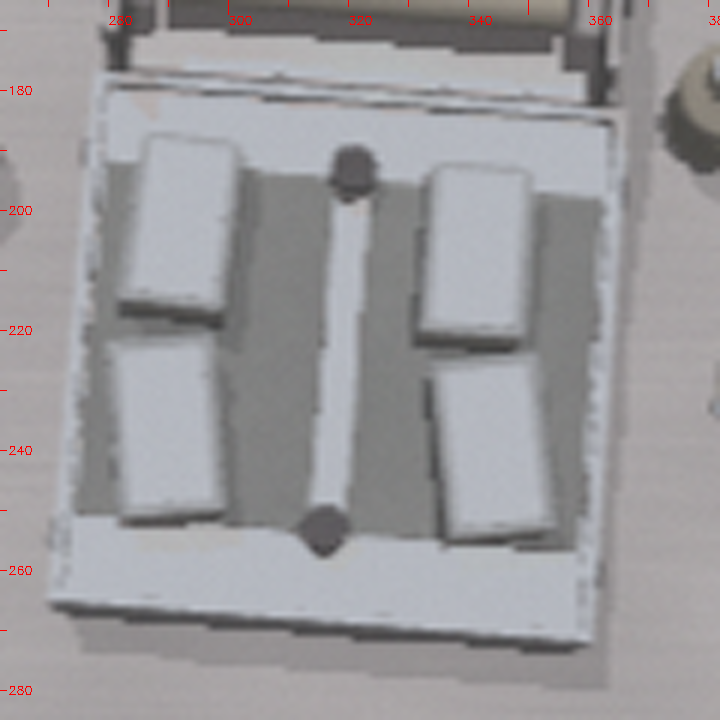

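View pics/c2.png

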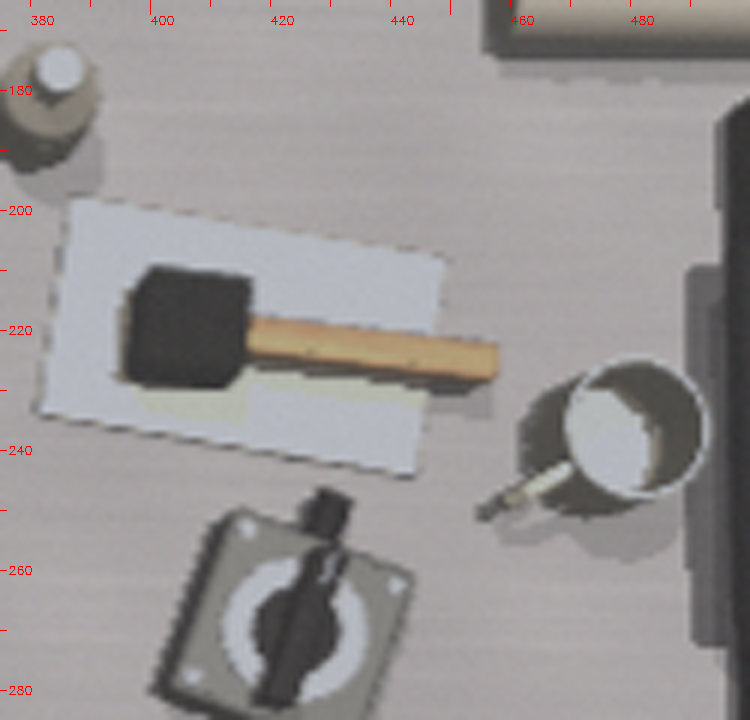

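View pics/c3.png

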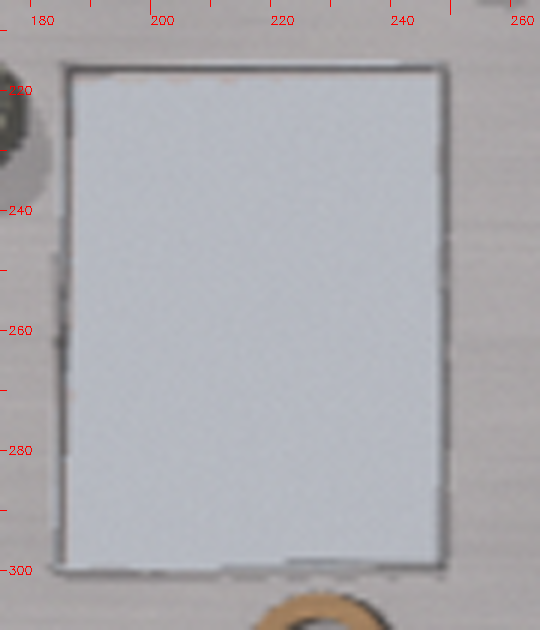

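View pics/c4.png

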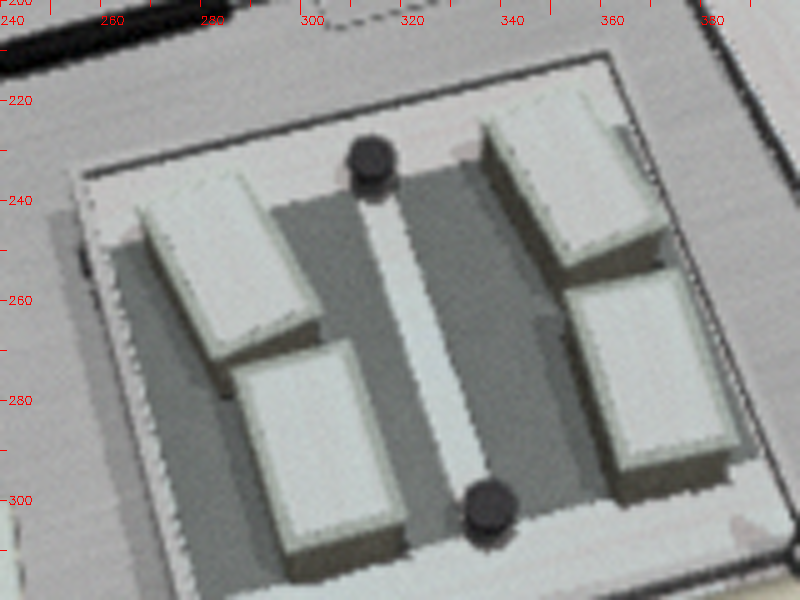

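View pics/c5.png

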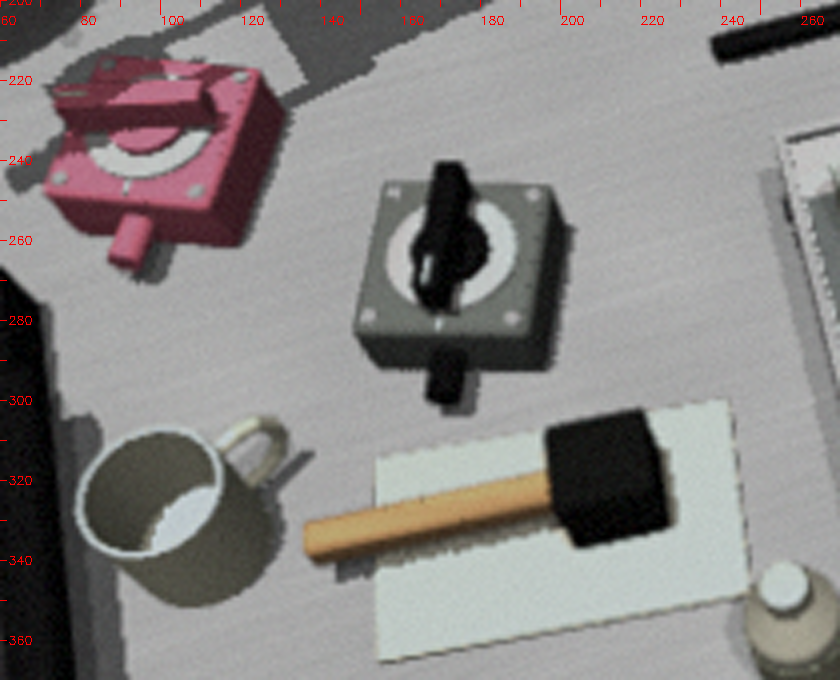

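```bash
python3 - <<'E'
from h import *
import pickle
f,g=pickle.load(open("f0.pkl","rb"))
crop("top",395,240,455,300,10,"c6",f)
T={"A":[(285.8,187.5),(302,188.7),(299,218),(282,215)],"B":[(280,221.7),(297.5,220.8),(299.5,250.3),(282.8,251.3)],"C":[(334,192.5),(350.3,193),(348.7,221.7),(331.7,220.3)],"D":[(334,225.3),(351.2,223.7),(354.2,253),(336.7,254.2)]}
for k,c in T.items():
    P=quad(f,c,.12); ax=(P[0]+P[1]-P[2]-P[3])/2
    print(k,P.mean(0).round(4),"len",np.linalg.norm(ax).round(4),"yaw",np.degrees(np.arctan2(ax[1],ax[0])).round(1),[np.linalg.norm(P[0]-P[1]).round(4)])
def sc(x,y,x0,y0,k): return x0+x/k,y0+y/k
S={"A":[(480,125),(595,85),(668,225),(565,268)],"B":[(562,292),(683,268),(740,440),(622,470)],"C":[(143,210),(240,170),(322,315),(215,360)],"D":[(232,372),(350,340),(405,520),(290,550)]}
# scene: which correspond? 
for k,c in S.items():
    P=quad(g,[sc(x,y,240,200,5) for x,y in c],.12); ax=(P[2]+P[3]-P[1]-P[0])/2
    print("scene",k,P.mean(0).round(4),np.linalg.norm(ax).round(4),np.degrees(np.arctan2(ax[1],ax[0])).round(1))
print("pin0",px2w(f,315.8,253.4,.102)[:2],px2w(g,*sc(372,152,240,200,5),.102)[:2])
print("pin1",px2w(f,320.8,193.2,.102)[:2],px2w(g,*sc(490,498,240,200,5),.102)[:2])
P=quad(f,[sc(x,y,175,205,6) for x,y in[(66,66),(444,66),(444,568),(58,570)]],.02);print("pan",P.round(3),P.mean(0))
P=quad(f,[sc(x,y,375,165,6) for x,y in[(70,196),(445,260),(415,478),(40,412)]],.008);print("board",P.round(3),P.mean(0))
P=quad(f,[sc(x,y,375,165,6) for x,y in[(150,266),(253,277),(240,388),(122,375)]],.078);print("head",P.round(3),P.mean(0))
print("hend",px2w(f,*sc(497,360,375,165,6),.056))
E
```

```text
A [0.6472 0.0857] len 0.0952 yaw -5.4 [np.float64(0.0534)]
B [0.5356 0.0905] len 0.0973 yaw 5.9 [np.float64(0.0572)]
C [ 0.6346 -0.0748] len 0.0941 yaw -3.2 [np.float64(0.0535)]
D [ 0.5286 -0.0853] len 0.0957 yaw 6.2 [np.float64(0.0563)]
scene A [0.5427 0.0936] 0.0895 4.1
scene B [0.6528 0.0875] 0.095 -5.9
scene C [ 0.5345 -0.0838] 0.0909 6.6
scene D [ 0.6399 -0.0737] 0.0949 -2.6
pin0 [0.4820195  0.00561252] [0.48669209 0.00600703]
pin1 [ 0.68276513 -0.00745334] [ 0.68424044 -0.00489803]
pan [[0.613 0.456]
 [0.616 0.239]
 [0.33  0.229]
 [0.325 0.448]] [0.470945   0.34291303]
board [[ 0.691 -0.236]
 [ 0.657 -0.452]
 [ 0.53  -0.434]
 [ 0.564 -0.219]] [ 0.61029382 -0.33536898]
head [[ 0.637 -0.273]
 [ 0.632 -0.33 ]
 [ 0.569 -0.322]
 [ 0.576 -0.257]] [ 0.60355348 -0.29556766]
hend [ 0.59100899 -0.47017054  0.056     ]
```

View pics/c6.png

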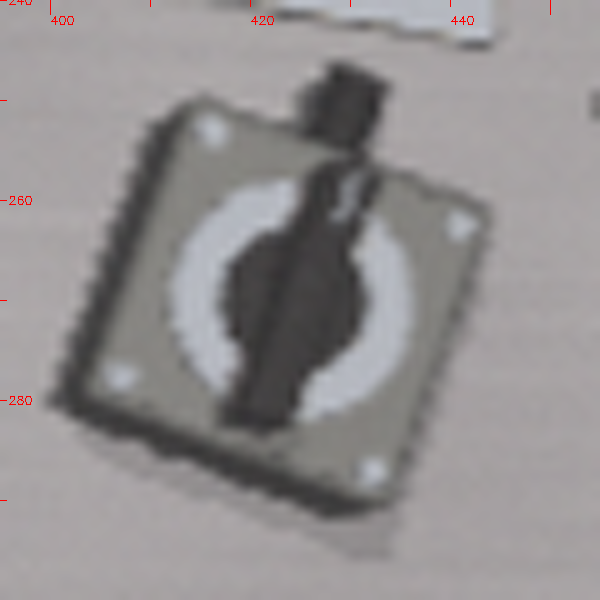

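```bash
python3 - <<'E'
from h import *
import pickle
f,g=pickle.load(open("f0.pkl","rb"))
c=[(x/10+395-.45,y/10+240-.45) for x,y in[(200,97),(490,208),(397,503),(75,395)]]
P=quad(f,c,.06);print(P.round(3),P.mean(0),[np.degrees(np.arctan2(*(a-b)[::-1])).round(1) for a,b in[(P[0],P[3]),(P[1],P[2]),(P[0],P[1]),(P[3],P[2])]])
b=[px2w(f,x/10+395-.45,y/10+240-.45,.102)[:2] for x,y in[(350,165),(258,430)]];d=b[0]-b[1]
print(b,(b[0]+b[1])/2,np.linalg.norm(d),np.degrees(np.arctan2(d[1],d[0])))
c=[(60+x/4-.4,200+y/4-.4) for x,y in [(383,183),(552,183),(547,333),(357,333)]]
P=quad(g,c,.06);print(P.round(3),P.mean(0))
b=[px2w(g,x/4+60-.4,y/4+200-.4,.102)[:2] for x,y in[(450,165),(432,290)]];d=b[1]-b[0]
print(b,(b[0]+b[1])/2,np.linalg.norm(d),np.degrees(np.arctan2(d[1],d[0])))
go([.46,-.355,.16],np.radians(-20+90))
E
```

```text
[[ 0.506 -0.324]
 [ 0.47  -0.42 ]
 [ 0.372 -0.388]
 [ 0.406 -0.282]] [ 0.43845106 -0.35342356] [np.float64(-22.7), np.float64(-17.8), np.float64(69.7), np.float64(72.3)]
[array([ 0.47953119, -0.36560905]), array([ 0.39261386, -0.33517289])] [ 0.43607253 -0.35039097] 0.09209225200340065 -19.298912332962907
[[ 0.372 -0.386]
 [ 0.407 -0.284]
 [ 0.511 -0.31 ]
 [ 0.473 -0.418]] [ 0.44099567 -0.3494595 ]
[array([ 0.40097906, -0.33791836]), array([ 0.48399162, -0.36405703])] [ 0.44248534 -0.3509877 ] 0.0870305486012686 -17.477969296430807
t 0.2 tcp [ 0.2299 -0.5808  0.2305] yaw_y -68.4 F [-0.4 -0.5 -0.1] w 1.0 q6 -0.12
 shift xyz [  2.83  -5.01 -11.88]
 turn [-2.768e+01 -2.000e-02  0.000e+00]
 turn [8.32 0.   0.01]
```

Request:
drive_tool(series=[{"x":0,"y":-4.65,"z":-11,"ax":8},{"x":0,"y":-4.65,"z":-11,"ax":8},{"x":0,"y":-4.65,"z":-11,"ax":8},{"x":0,"y":-4.65,"z":-11,"ax":8},{"x":0,"y":-4.65,"z":-11,"ax":8}], hand=1)

```text
schema error: expected keys x, y, z, ax, ay, az
```

```bash
python3 - <<'E'
from h import *
go([.439,-.351,.15],np.radians(-19+90))
E
```

```text
t 0.2 tcp [ 0.2299 -0.5808  0.2305] yaw_y -68.4 F [-0.4 -0.5 -0.1] w 1.0 q6 -0.12
 shift xyz [  3.23  -5.46 -11.16]
 turn [-2.788e+01 -2.000e-02  0.000e+00]
 turn [8.12 0.   0.01]
```

Request:
drive_tool(series=[{"x":0,"y":-5.5,"z":-11.2,"ax":8.1,"ay":0,"az":0},{"x":0,"y":-5.5,"z":-11.2,"ax":8.1,"ay":0,"az":0},{"x":0,"y":-5.5,"z":-11.2,"ax":8.1,"ay":0,"az":0},{"x":0,"y":-5.5,"z":-11.2,"ax":8.1,"ay":0,"az":0},{"x":0,"y":-5.5,"z":-11.2,"ax":8.1,"ay":0,"az":0}], hand=1)

```text
time: 0.62
tool_pos: [0.3663, -0.4307, 0.2311]
tool_rot: [-0.082, 0.702, -0.082, -0.702]
contact_force: [0.2, -0.4, -0.3]
gripper_width: 1.003
```

```bash
python3 - <<'E'
from h import *
go([.439,-.351,.15],np.radians(-19+90))
E
```

```text
t 0.62 tcp [ 0.3663 -0.4307  0.2311] yaw_y -103.4 F [ 0.2 -0.4 -0.3] w 1.003 q6 0.81
 shift xyz [ 3.25 -3.77 -2.09]
 turn [-34.87  -0.     0.  ]
 turn [1.13 0.   0.  ]
```

Request:
drive_tool(series=[{"x":0,"y":-3.6,"z":-2.0,"ax":1,"ay":0,"az":0},{"x":0,"y":-3.6,"z":-2.0,"ax":1,"ay":0,"az":0},{"x":1.6,"y":-3.6,"z":-2.0,"ax":1,"ay":0,"az":0},{"x":3.2,"y":-3.6,"z":-2.0,"ax":1,"ay":0,"az":0},{"x":3.2,"y":-3.6,"z":-2.0,"ax":1,"ay":0,"az":0}], hand=1)

```text
time: 1.03
tool_pos: [0.4314, -0.3504, 0.1424]
tool_rot: [0.113, -0.694, 0.106, 0.703]
contact_force: [-1.8, 1.4, -3.0]
gripper_width: 1.0
```

```bash
python3 - <<'E'
from h import *
crop("top",395,220,475,300,7,"d1")
g=crop("scene",120,190,240,310,5,"d2")
go([.439,-.351,.078],np.radians(-19+90))
print(w2px(g,[.439,-.351,.102]),w2px(g,[.439,-.351,.15]))
E
```

```text
t 1.13 tcp [ 0.4333 -0.3547  0.1494] yaw_y -108.0 F [0.1 0.4 0.3] w 1.003 q6 1.07
 shift xyz [ 2.86 -0.2  -0.19]
 turn [-35.8   -0.04   0.08]
 turn [0.2  0.05 0.03]
(np.float64(169.63009579925208), np.float64(254.9911457810121)) (np.float64(164.44202704895315), np.float64(244.9858213103842))
```

View pics/d2.png

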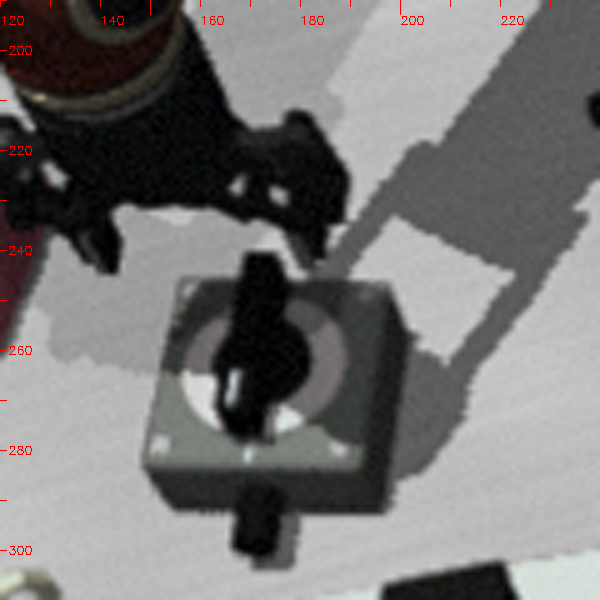

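Request:
drive_tool(series=[{"x":0.8,"y":-0.2,"z":-0.2,"ax":0.2,"ay":0,"az":0},{"x":1.6,"y":-0.2,"z":-0.2,"ax":0.2,"ay":0,"az":0},{"x":2.4,"y":-0.2,"z":-0.2,"ax":0.2,"ay":0,"az":0},{"x":2.85,"y":-0.2,"z":-0.2,"ax":0.2,"ay":0,"az":0},{"x":2.85,"y":-0.2,"z":-0.2,"ax":0.2,"ay":0,"az":0}], hand=1)

```text
time: 1.55
tool_pos: [0.44, -0.3531, 0.0796]
tool_rot: [0.118, -0.697, 0.117, 0.698]
contact_force: [-0.7, 1.0, 0.3]
gripper_width: 0.999
```

Request:
drive_tool(series=[{"x":0,"y":0,"z":0,"ax":0,"ay":0,"az":0},{"x":0,"y":0,"z":0,"ax":0,"ay":0,"az":0},{"x":0,"y":0,"z":0,"ax":0,"ay":0,"az":0},{"x":0,"y":0,"z":0,"ax":0,"ay":0,"az":0},{"x":0,"y":0,"z":0,"ax":0,"ay":0,"az":0}], hand=0)

```text
time: 1.97
tool_pos: [0.4412, -0.3531, 0.0812]
tool_rot: [-0.116, 0.698, -0.117, -0.697]
contact_force: [0.2, -0.3, -0.1]
gripper_width: 0.298
```

```bash
python3 - <<'E'
from h import *
go([.439,-.351,.078],np.radians(-19+90))
E
```

```text
t 1.97 tcp [ 0.4412 -0.3531  0.0812] yaw_y -109.0 F [ 0.2 -0.3 -0.1] w 0.298 q6 1.1
 shift xyz [ 0.13 -0.05  0.11]
 turn [ 3.6e+01 -1.0e-02  3.0e-02]
 turn [-0.   -0.02 -0.01]
```

Request:
drive_tool(series=[{"x":0,"y":0,"z":0,"ax":0,"ay":0,"az":0},{"x":0,"y":0,"z":0,"ax":0,"ay":0,"az":0},{"x":0,"y":0,"z":0,"ax":0,"ay":0,"az":0}], hand=0)

```text
time: 2.22
tool_pos: [0.4408, -0.354, 0.0813]
tool_rot: [-0.116, 0.698, -0.118, -0.697]
contact_force: [-2.8, -4.3, 5.4]
gripper_width: 0.193
```

Request:
drive_tool(series=[{"x":0,"y":0,"z":0,"ax":1.2,"ay":0,"az":0},{"x":0,"y":0,"z":0,"ax":2.4,"ay":0,"az":0},{"x":0,"y":0,"z":0,"ax":3.6,"ay":0,"az":0},{"x":0,"y":0,"z":0,"ax":4.8,"ay":0,"az":0},{"x":0,"y":0,"z":0,"ax":6,"ay":0,"az":0}], hand=0)

```text
time: 2.63
tool_pos: [0.44, -0.3552, 0.0813]
tool_rot: [-0.292, 0.643, -0.297, -0.643]
contact_force: [-7.6, -8.9, 3.9]
gripper_width: 0.2
```

Request:
drive_tool(series=[{"x":0,"y":0,"z":0,"ax":1.2,"ay":0,"az":0},{"x":0,"y":0,"z":0,"ax":2.4,"ay":0,"az":0},{"x":0,"y":0,"z":0,"ax":3.6,"ay":0,"az":0},{"x":0,"y":0,"z":0,"ax":4.8,"ay":0,"az":0},{"x":0,"y":0,"z":0,"ax":6,"ay":0,"az":0}], hand=0)

```text
time: 3.05
tool_pos: [0.4386, -0.3559, 0.0813]
tool_rot: [-0.448, 0.545, -0.454, -0.544]
contact_force: [-11.6, -9.1, 5.8]
gripper_width: 0.194
```

Request:
drive_tool(series=[{"x":0,"y":0,"z":0,"ax":1.2,"ay":0,"az":0},{"x":0,"y":0,"z":0,"ax":2.4,"ay":0,"az":0},{"x":0,"y":0,"z":0,"ax":3.6,"ay":0,"az":0},{"x":0,"y":0,"z":0,"ax":4,"ay":0,"az":0},{"x":0,"y":0,"z":0,"ax":4,"ay":0,"az":0}], hand=0)

```text
time: 3.47
tool_pos: [0.4376, -0.356, 0.0813]
tool_rot: [0.535, -0.459, 0.541, 0.459]
contact_force: [-15.4, -10.1, 7.4]
gripper_width: 0.198
```

```bash
python3 - <<'E'
from h import *
go([.439,-.351,.078],np.radians(-99+90))
E
```

```text
t 3.47 tcp [ 0.4376 -0.356   0.0813] yaw_y 170.9 F [-15.4 -10.1   7.4] w 0.198 q6 2.49
 shift xyz [ 0.13 -0.03  0.21]
 turn [35.99 -0.11  0.13]
 turn [-0.01 -0.08 -0.07]
```

Request:
drive_tool(series=[{"x":0,"y":0,"z":0,"ax":0,"ay":0,"az":0},{"x":0,"y":0,"z":0,"ax":0,"ay":0,"az":0},{"x":0,"y":0,"z":0,"ax":0,"ay":0,"az":0},{"x":0,"y":0,"z":0,"ax":0,"ay":0,"az":0},{"x":-0.5,"y":0,"z":0,"ax":0,"ay":0,"az":0}], hand=1)

```text
time: 3.88
tool_pos: [0.4394, -0.3505, 0.0898]
tool_rot: [0.538, -0.457, 0.537, 0.462]
contact_force: [0.0, 0.5, -0.2]
gripper_width: 0.892
```

Request:
drive_tool(series=[{"x":-1.6,"y":0,"z":0,"ax":0,"ay":0,"az":0},{"x":-3.2,"y":0,"z":0,"ax":0,"ay":0,"az":0},{"x":-4.8,"y":0,"z":0,"ax":-1.4,"ay":0,"az":0},{"x":-6,"y":0,"z":0,"ax":-2.8,"ay":0,"az":0},{"x":-6,"y":0,"z":0,"ax":-4.2,"ay":0,"az":0}], hand=1)

```text
time: 4.3
tool_pos: [0.4438, -0.355, 0.2533]
tool_rot: [-0.443, 0.557, -0.444, -0.546]
contact_force: [0.6, -0.2, 0.6]
gripper_width: 1.001
```

```bash
python3 - <<'E'
from h import *
g=crop("scene",120,190,240,310,5,"e2")
go([.5315,-.0845,.20],np.radians(6.4+90))
E
```

```text
t 4.35 tcp [ 0.4428 -0.3541  0.2496] yaw_y -167.4 F [-0.8  0.1 -0.8] w 0.999 q6 2.12
 shift xyz [ 1.93 -5.8   9.77]
 turn [19.24 -0.02  0.14]
 turn [-16.76  -0.13  -0.02]
```

View pics/e2.png

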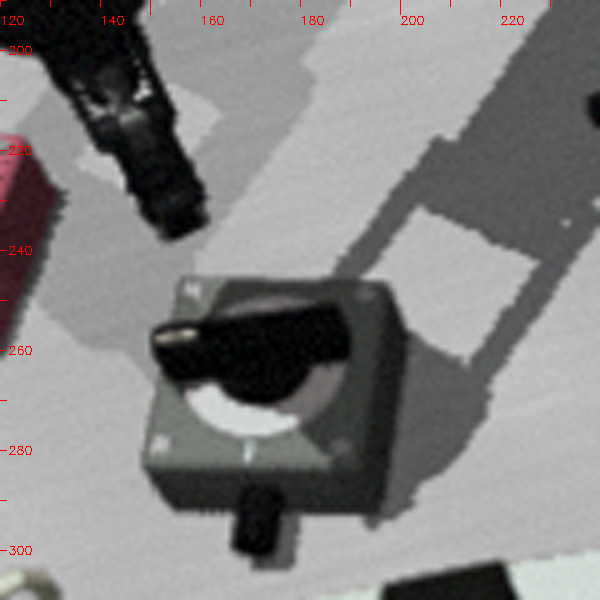

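Request:
drive_tool(series=[{"x":0,"y":-1,"z":1.6,"ax":-1.4,"ay":0,"az":0},{"x":0,"y":-2,"z":3.2,"ax":-2.8,"ay":0,"az":0},{"x":0,"y":-3,"z":4.8,"ax":-4.2,"ay":0,"az":0},{"x":0,"y":-4,"z":6.4,"ax":-5.6,"ay":0,"az":0},{"x":0,"y":-5,"z":8,"ax":-7,"ay":0,"az":0}], hand=1)

```text
time: 4.77
tool_pos: [0.5118, -0.1545, 0.242]
tool_rot: [0.258, -0.658, 0.258, 0.659]
contact_force: [1.3, -0.7, 0.4]
gripper_width: 0.997
```

```bash
python3 - <<'E'
from h import *
import pickle
f,g=pickle.load(open("f0.pkl","rb"))
crop("scene",360,150,500,275,5,"c7",g)
go([.5315,-.0845,.15],np.radians(6.4+90))
E
```

```text
t 4.77 tcp [ 0.5118 -0.1545  0.242 ] yaw_y -132.8 F [ 1.3 -0.7  0.4] w 0.997 q6 1.89
 shift xyz [ 3.68 -2.59  1.32]
 turn [ 2.616e+01  1.000e-02 -2.000e-02]
 turn [-9.84  0.02  0.01]
```

View pics/c7.png

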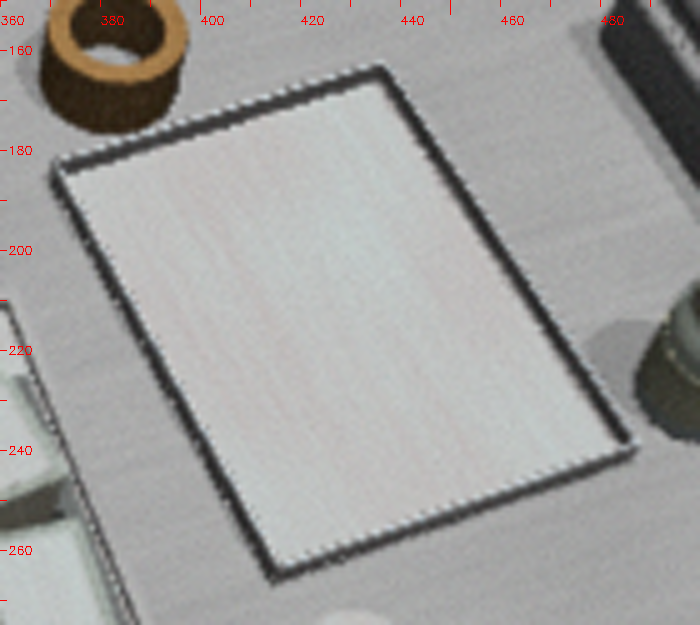

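```bash
python3 - <<'E'
from h import *
import pickle
f,g=pickle.load(open("f0.pkl","rb"))
P=quad(g,[(370,182.7),(437,163.3),(486.6,239.6),(414.2,265.2)],.02);print(P.round(3),P.mean(0))
a=P[2]+P[3]-P[0]-P[1];print(np.degrees(np.arctan2(a[1],a[0])))
Q=quad(f,[(x/6+175-.4,y/6+205-.4) for x,y in[(66,66),(444,66),(444,568),(58,570)]],.02)
a=Q[0]+Q[1]-Q[2]-Q[3];print(Q.mean(0),np.degrees(np.arctan2(a[1],a[0])))
c=(P.mean(0)+Q.mean(0))/2
t=np.radians(2)
for x in(-.065,.065):
  for y in (-.057,.057): print(x,y,(c+np.array([x*np.cos(t)-y*np.sin(t),x*np.sin(t)+y*np.cos(t)])).round(4))
E
```

```text
[[0.336 0.231]
 [0.333 0.449]
 [0.617 0.454]
 [0.625 0.236]] [0.47778664 0.34262756]
0.9626107951281602
[0.47229383 0.34433606] 1.777929848053542
-0.065 -0.057 [0.4121 0.2842]
-0.065 0.057 [0.4081 0.3982]
0.065 -0.057 [0.542  0.2888]
0.065 0.057 [0.538  0.4027]
```

Request:
drive_tool(series=[{"x":0,"y":-1.5,"z":0.8,"ax":-1.4,"ay":0,"az":0},{"x":0,"y":-2.5,"z":1.2,"ax":-2.8,"ay":0,"az":0},{"x":1,"y":-2.5,"z":1.2,"ax":-4.2,"ay":0,"az":0},{"x":2,"y":-2.5,"z":1.2,"ax":-5.6,"ay":0,"az":0},{"x":2,"y":-2.5,"z":1.2,"ax":-7,"ay":0,"az":0}], hand=1)

```text
time: 5.18
tool_pos: [0.5293, -0.0883, 0.1861]
tool_rot: [0.048, -0.702, 0.046, 0.709]
contact_force: [-0.4, -0.0, -1.8]
gripper_width: 0.996
```

```bash
python3 - <<'E'
from h import *
go([.5315,-.0845,.15],np.radians(6.4+90))
E
```

```text
t 5.18 tcp [ 0.5293 -0.0883  0.1861] yaw_y -97.7 F [-0.4 -0.  -1.8] w 0.996 q6 1.4
 shift xyz [ 1.45 -0.16 -0.08]
 turn [33.19  0.06 -0.17]
 turn [-2.81  0.12  0.04]
```

Request:
drive_tool(series=[{"x":0.3,"y":-0.1,"z":-0.1,"ax":-1.4,"ay":0,"az":0},{"x":0.6,"y":-0.1,"z":-0.1,"ax":-2.7,"ay":0,"az":0},{"x":0.6,"y":-0.1,"z":-0.1,"ax":-2.7,"ay":0,"az":0}], hand=1)

```text
time: 5.43
tool_pos: [0.534, -0.0876, 0.175]
tool_rot: [-0.033, -0.705, -0.035, 0.708]
contact_force: [-0.9, 0.2, -0.3]
gripper_width: 1.0
```

```bash
python3 - <<'E'
from h import *
g=crop("scene",220,180,380,310,5,"g1")
f=crop("top",300,190,380,280,6,"g1t")
go([.5315,-.0845,.089],np.radians(6.4+90))
E
```

```text
t 5.53 tcp [ 0.5349 -0.0881  0.1769] yaw_y -84.7 F [ 0.8 -0.1 -0.3] w 1.0 q6 1.18
 shift xyz [ 3.52 -0.15  0.12]
 turn [ 3.578e+01  2.000e-02 -3.000e-02]
 turn [-0.22  0.02  0.01]
```

View pics/g1.png

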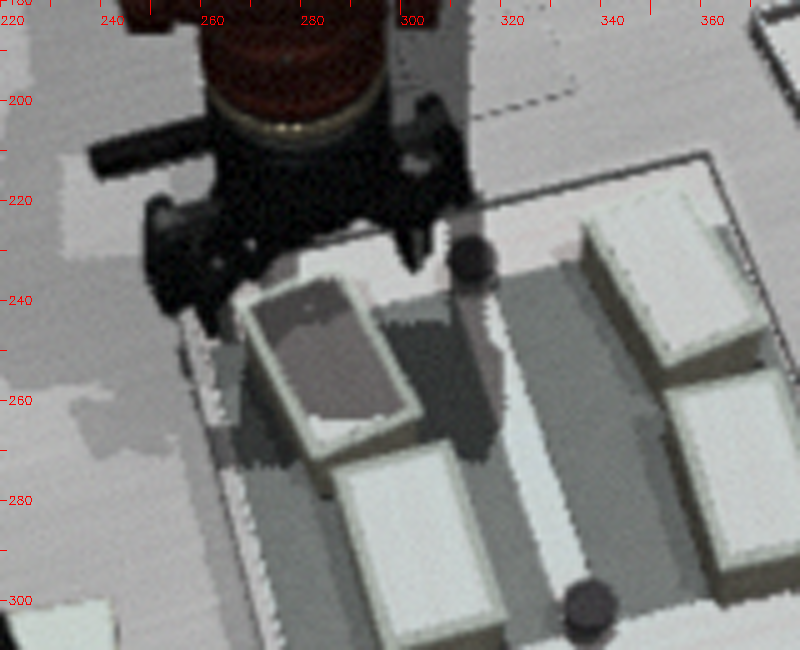

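Request:
drive_tool(series=[{"x":1,"y":-0.15,"z":0.12,"ax":0,"ay":0,"az":0},{"x":2,"y":-0.15,"z":0.12,"ax":0,"ay":0,"az":0},{"x":3,"y":-0.15,"z":0.12,"ax":0,"ay":0,"az":0},{"x":3.5,"y":-0.15,"z":0.12,"ax":0,"ay":0,"az":0},{"x":3.5,"y":-0.15,"z":0.12,"ax":0,"ay":0,"az":0}], hand=1)

```text
time: 5.95
tool_pos: [0.5298, -0.0844, 0.0868]
tool_rot: [-0.032, -0.704, -0.034, 0.708]
contact_force: [-0.6, -0.8, -0.2]
gripper_width: 0.998
```

Request:
drive_tool(series=[{"x":0,"y":0,"z":0,"ax":0,"ay":0,"az":0},{"x":0,"y":0,"z":0,"ax":0,"ay":0,"az":0},{"x":0,"y":0,"z":0,"ax":0,"ay":0,"az":0},{"x":0,"y":0,"z":0,"ax":0,"ay":0,"az":0},{"x":0,"y":0,"z":0,"ax":0,"ay":0,"az":0}], hand=0)

```text
time: 6.37
tool_pos: [0.5341, -0.0857, 0.0928]
tool_rot: [0.034, 0.708, 0.033, -0.705]
contact_force: [-0.5, 0.3, 6.2]
gripper_width: 0.639
```

```bash
python3 - <<'E'
from h import *
go([.538,.4027,.2],np.radians(2+90))
E
```

```text
t 6.37 tcp [ 0.5341 -0.0857  0.0928] yaw_y -84.5 F [-0.5  0.3  6.2] w 0.639 q6 1.18
 shift xyz [ -4.31 -19.42  -2.04]
 turn [-3.53e+01  3.00e-02 -8.00e-02]
 turn [ 0.7  -0.05 -0.02]
```

Request:
drive_tool(series=[{"x":-1.4,"y":0,"z":0,"ax":0,"ay":0,"az":0},{"x":-2.8,"y":0,"z":0,"ax":0,"ay":0,"az":0},{"x":-4.3,"y":-0.5,"z":0,"ax":0,"ay":0,"az":0},{"x":-4.8,"y":-2,"z":-0.2,"ax":0.3,"ay":0,"az":0},{"x":-4.8,"y":-3.6,"z":-0.4,"ax":0.7,"ay":0,"az":0}], hand=0)

```text
time: 6.78
tool_pos: [0.5363, 0.0048, 0.2165]
tool_rot: [0.011, 0.711, 0.01, -0.703]
contact_force: [1.7, 1.1, -1.0]
gripper_width: 0.64
```

Request:
drive_tool(series=[{"x":0,"y":-1.6,"z":0,"ax":0,"ay":0,"az":0},{"x":0,"y":-3.2,"z":0,"ax":0,"ay":0,"az":0},{"x":0,"y":-4.8,"z":0,"ax":0,"ay":0,"az":0},{"x":0,"y":-6.4,"z":0,"ax":0,"ay":0,"az":0},{"x":0,"y":-8,"z":0,"ax":0,"ay":0,"az":0}], hand=0)

```text
time: 7.2
tool_pos: [0.5259, 0.2072, 0.2102]
tool_rot: [0.012, 0.707, 0.012, -0.707]
contact_force: [1.6, -0.3, -1.4]
gripper_width: 0.638
```

Request:
drive_tool(series=[{"x":0,"y":-1.6,"z":0,"ax":0,"ay":0,"az":0},{"x":0,"y":-3.2,"z":0,"ax":0,"ay":0,"az":0},{"x":0,"y":-4.8,"z":0,"ax":0,"ay":0,"az":0},{"x":0,"y":-6.4,"z":0,"ax":0,"ay":0,"az":0},{"x":0,"y":-7,"z":0,"ax":0,"ay":0,"az":0}], hand=0)

```text
time: 7.62
tool_pos: [0.5191, 0.3846, 0.2098]
tool_rot: [-0.013, -0.707, -0.014, 0.707]
contact_force: [-0.8, -0.3, -1.1]
gripper_width: 0.647
```

```bash
python3 - <<'E'
from h import *
f=crop("top",150,150,370,310,3,"g2t")
go([.538,.4027,.027],np.radians(2+90))
E
```

```text
t 7.67 tcp [0.5191 0.385  0.2097] yaw_y -87.7 F [-0.9 -0.3 -0.5] w 0.643 q6 2.05
 shift xyz [ 7.31 -0.66 -0.79]
 turn [-3.595e+01 -4.000e-02  1.000e-02]
 turn [0.05 0.01 0.02]
```

View pics/g2t.png

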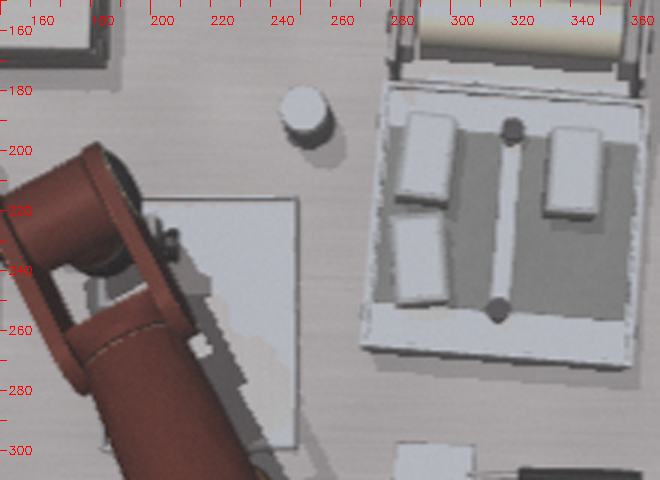

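Request:
drive_tool(series=[{"x":1.4,"y":-0.65,"z":-0.8,"ax":0,"ay":0,"az":0},{"x":2.8,"y":-0.65,"z":-0.8,"ax":0,"ay":0,"az":0},{"x":4.2,"y":-0.65,"z":-0.8,"ax":0,"ay":0,"az":0},{"x":5.6,"y":-0.65,"z":-0.8,"ax":0,"ay":0,"az":0},{"x":6.2,"y":-0.65,"z":-0.8,"ax":0,"ay":0,"az":0}], hand=0)

```text
time: 8.08
tool_pos: [0.5366, 0.3943, 0.0487]
tool_rot: [-0.014, -0.704, -0.01, 0.71]
contact_force: [-0.9, -0.6, -2.6]
gripper_width: 0.638
```

```bash
python3 - <<'E'
from h import *
f=crop("scene",360,140,520,270,4,"g3")
go([.538,.4027,.027],np.radians(2+90))
E
```

```text
t 8.13 tcp [0.5357 0.3938 0.0471] yaw_y -88.0 F [-1.4 -1.4 -3.6] w 0.639 q6 2.06
 shift xyz [ 0.8  -0.36 -0.11]
 turn [35.99 -0.11 -0.19]
 turn [-0.01  0.12 -0.07]
```

View pics/g3.png

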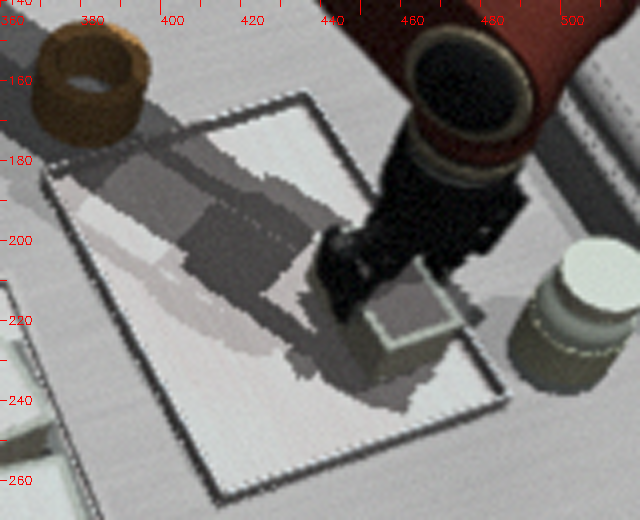

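Request:
drive_tool(series=[{"x":0.4,"y":-0.2,"z":0,"ax":0,"ay":0,"az":0},{"x":0.8,"y":-0.2,"z":0,"ax":0,"ay":0,"az":0},{"x":0.82,"y":-0.2,"z":0,"ax":0,"ay":0,"az":0},{"x":0.82,"y":-0.2,"z":0,"ax":0,"ay":0,"az":0}], hand=0)

```text
time: 8.47
tool_pos: [0.5404, 0.4026, 0.0359]
tool_rot: [0.012, 0.708, 0.013, -0.706]
contact_force: [0.4, 0.3, -0.5]
gripper_width: 0.644
```

Request:
drive_tool(series=[{"x":0,"y":0,"z":0,"ax":0,"ay":0,"az":0},{"x":0,"y":0,"z":0,"ax":0,"ay":0,"az":0},{"x":0,"y":0,"z":0,"ax":0,"ay":0,"az":0},{"x":-0.6,"y":0,"z":0,"ax":0,"ay":0,"az":0},{"x":-2,"y":0,"z":0,"ax":0,"ay":0,"az":0}], hand=0.95)

```text
time: 8.88
tool_pos: [0.5363, 0.4001, 0.0802]
tool_rot: [-0.014, -0.704, -0.011, 0.71]
contact_force: [-0.2, -0.2, -0.9]
gripper_width: 0.949
```

```bash
python3 - <<'E'
from h import *
go([.5390,.091,.22],np.radians(5.2+90))
E
```

```text
t 8.88 tcp [0.5363 0.4001 0.0802] yaw_y -88.0 F [-0.2 -0.2 -0.9] w 0.949 q6 2.07
 shift xyz [-5.53 12.39  0.37]
 turn [35.36 -0.08 -0.16]
 turn [-0.64  0.11 -0.05]
```

Request:
drive_tool(series=[{"x":-1.5,"y":0,"z":0,"ax":0,"ay":0,"az":0},{"x":-3,"y":0.5,"z":0,"ax":0,"ay":0,"az":0},{"x":-4.5,"y":1.5,"z":0,"ax":0,"ay":0,"az":0},{"x":-5.5,"y":3,"z":0.1,"ax":0,"ay":0,"az":0},{"x":-5.5,"y":4.6,"z":0.2,"ax":-0.3,"ay":0,"az":0}], hand=1)

```text
time: 9.3
tool_pos: [0.5415, 0.2923, 0.2313]
tool_rot: [0.021, 0.711, 0.024, -0.702]
contact_force: [1.0, -0.0, 1.5]
gripper_width: 1.003
```

Request:
drive_tool(series=[{"x":0,"y":1.6,"z":0,"ax":0,"ay":0,"az":0},{"x":0,"y":3.2,"z":0,"ax":0,"ay":0,"az":0},{"x":0,"y":4.8,"z":0,"ax":0,"ay":0,"az":0},{"x":0,"y":6.4,"z":0,"ax":0,"ay":0,"az":0},{"x":0,"y":7.5,"z":0,"ax":0,"ay":0,"az":0}], hand=1)

```text
time: 9.72
tool_pos: [0.5503, 0.1009, 0.2238]
tool_rot: [0.021, 0.708, 0.021, -0.706]
contact_force: [1.2, -0.1, 0.3]
gripper_width: 0.999
```

```bash
python3 - <<'E'
from h import *
g=crop("scene",250,140,500,290,3,"g4")
go([.5390,.091,.14],np.radians(5.2+90))
E
```

```text
t 9.77 tcp [0.5508 0.0975 0.2237] yaw_y -86.8 F [ 1.7 -1.7  0.1] w 0.996 q6 1.56
 shift xyz [3.35 0.22 0.49]
 turn [35.6  -0.07  0.04]
 turn [-0.4  -0.03 -0.05]
```

View pics/g4.png

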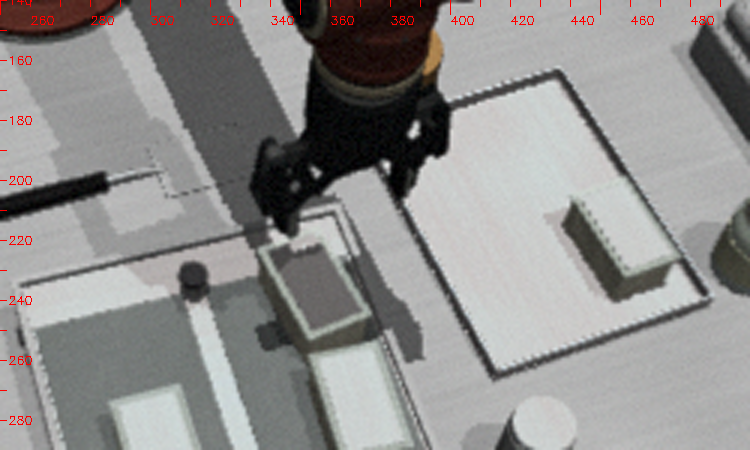

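Request:
drive_tool(series=[{"x":1.3,"y":0.2,"z":0.5,"ax":-0.4,"ay":0,"az":0},{"x":2.6,"y":0.2,"z":0.5,"ax":-0.4,"ay":0,"az":0},{"x":3.2,"y":0.2,"z":0.5,"ax":-0.4,"ay":0,"az":0},{"x":3.2,"y":0.2,"z":0.5,"ax":-0.4,"ay":0,"az":0}], hand=1)

```text
time: 10.1
tool_pos: [0.5351, 0.0979, 0.1382]
tool_rot: [-0.034, -0.704, -0.034, 0.709]
contact_force: [-0.6, -1.2, 0.1]
gripper_width: 0.997
```

```bash
python3 - <<'E'
from h import *
g=crop("scene",290,170,400,290,5,"g5")
go([.5380,.0915,.089],np.radians(5.2+90))
E
```

```text
t 10.15 tcp [0.5368 0.0981 0.1409] yaw_y -84.5 F [ 0.6 -0.7  0.3] w 0.999 q6 1.52
 shift xyz [ 2.07  0.27 -0.03]
 turn [-35.94  -0.     0.05]
 turn [0.06 0.03 0.  ]
```

View pics/g5.png

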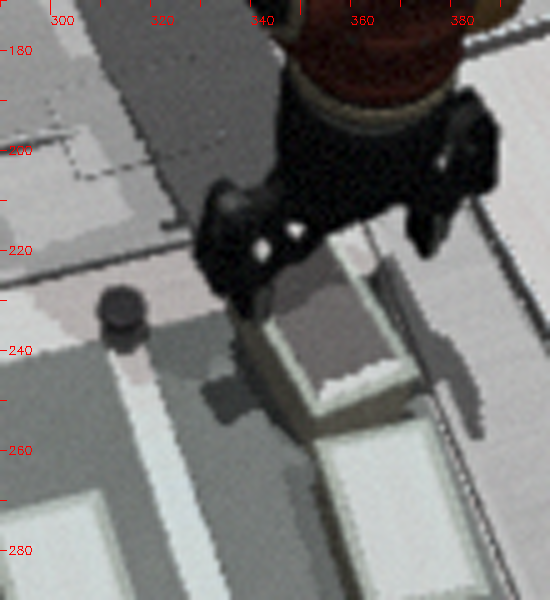

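Fingers straddle tray B at about (345,235); descend with a small y correction.

Request:
drive_tool(series=[{"x":0.7,"y":0.27,"z":0,"ax":0,"ay":0,"az":0},{"x":1.4,"y":0.27,"z":0,"ax":0,"ay":0,"az":0},{"x":2.1,"y":0.27,"z":0,"ax":0,"ay":0,"az":0},{"x":2.1,"y":0.27,"z":0,"ax":0,"ay":0,"az":0}], hand=1)

```text
time: 10.48
tool_pos: [0.5379, 0.0916, 0.0885]
tool_rot: [-0.034, -0.705, -0.034, 0.707]
contact_force: [-1.2, -0.2, -0.2]
gripper_width: 1.005
```

Request:
drive_tool(series=[{"x":0,"y":0,"z":0,"ax":0,"ay":0,"az":0},{"x":0,"y":0,"z":0,"ax":0,"ay":0,"az":0},{"x":0,"y":0,"z":0,"ax":0,"ay":0,"az":0},{"x":0,"y":0,"z":0,"ax":0,"ay":0,"az":0},{"x":0,"y":0,"z":0,"ax":0,"ay":0,"az":0}], hand=0)

```text
time: 10.9
tool_pos: [0.5409, 0.0917, 0.0925]
tool_rot: [0.034, 0.708, 0.034, -0.704]
contact_force: [0.0, 1.8, 6.6]
gripper_width: 0.641
```

```bash
python3 - <<'E'
from h import *
go([.4081,.3982,.2],np.radians(2+90))
E
```

```text
t 10.9 tcp [0.5409 0.0917 0.0925] yaw_y -84.5 F [0.  1.8 6.6] w 0.641 q6 1.51
 shift xyz [ -4.32 -12.71   4.09]
 turn [-35.3   -0.    -0.09]
 turn [ 0.7  -0.06  0.  ]
```

Request:
drive_tool(series=[{"x":-1.4,"y":0,"z":0,"ax":0,"ay":0,"az":0},{"x":-2.8,"y":0,"z":0,"ax":0,"ay":0,"az":0},{"x":-3.6,"y":-1.2,"z":0.4,"ax":0,"ay":0,"az":0},{"x":-3.6,"y":-2.7,"z":0.9,"ax":0.3,"ay":0,"az":0},{"x":-3.6,"y":-4.2,"z":1.4,"ax":0.7,"ay":0,"az":0}], hand=0)

```text
time: 11.32
tool_pos: [0.4949, 0.1934, 0.1826]
tool_rot: [0.011, 0.709, 0.011, -0.705]
contact_force: [-0.2, -0.5, -2.9]
gripper_width: 0.642
```

Request:
drive_tool(series=[{"x":0,"y":-1.5,"z":0.5,"ax":0,"ay":0,"az":0},{"x":0,"y":-3,"z":1,"ax":0,"ay":0,"az":0},{"x":0,"y":-4.5,"z":1.5,"ax":0,"ay":0,"az":0},{"x":0,"y":-6,"z":2,"ax":0,"ay":0,"az":0},{"x":0,"y":-7.5,"z":2.5,"ax":0,"ay":0,"az":0}], hand=0)

```text
time: 11.73
tool_pos: [0.4236, 0.3794, 0.1797]
tool_rot: [0.012, 0.707, 0.012, -0.707]
contact_force: [1.1, -0.9, -2.1]
gripper_width: 0.642
```

```bash
python3 - <<'E'
from h import *
go([.4081,.3982,.027],np.radians(2+90))
E
```

```text
t 11.73 tcp [0.4236 0.3794 0.1797] yaw_y -88.0 F [ 1.1 -0.9 -2.1] w 0.642 q6 2.14
 shift xyz [ 6.11 -0.77  0.6 ]
 turn [-3.6e+01 -0.0e+00 -1.0e-02]
 turn [ 0.   -0.01  0.  ]
```

Request:
drive_tool(series=[{"x":1.3,"y":-0.55,"z":0.5,"ax":0,"ay":0,"az":0},{"x":2.6,"y":-0.55,"z":0.5,"ax":0,"ay":0,"az":0},{"x":3.9,"y":-0.55,"z":0.5,"ax":0,"ay":0,"az":0},{"x":5,"y":-0.55,"z":0.5,"ax":0,"ay":0,"az":0},{"x":5.2,"y":-0.55,"z":0.5,"ax":0,"ay":0,"az":0}], hand=0)

```text
time: 12.15
tool_pos: [0.4079, 0.3886, 0.0434]
tool_rot: [-0.015, -0.704, -0.01, 0.71]
contact_force: [-1.0, -0.0, -3.6]
gripper_width: 0.637
```

```bash
python3 - <<'E'
from h import *
f=crop("scene",350,140,510,270,4,"g6")
go([.4081,.3982,.027],np.radians(2+90))
E
```

```text
t 12.2 tcp [0.4088 0.389  0.045 ] yaw_y -88.0 F [ 0.  -1.5 -2.6] w 0.642 q6 2.16
 shift xyz [ 0.72 -0.37  0.01]
 turn [-36.     0.09   0.13]
 turn [ 0.    0.08 -0.06]
```

View pics/g6.png

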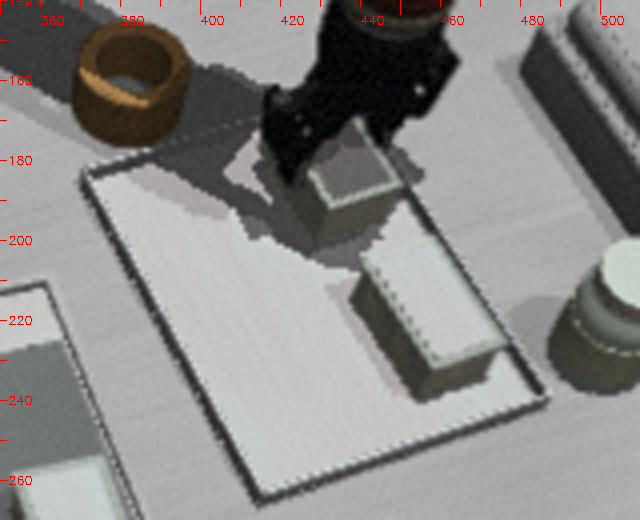

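Request:
drive_tool(series=[{"x":0.4,"y":-0.2,"z":0,"ax":0,"ay":0,"az":0},{"x":0.75,"y":-0.2,"z":0,"ax":0,"ay":0,"az":0},{"x":0.75,"y":-0.2,"z":0,"ax":0,"ay":0,"az":0},{"x":0.75,"y":-0.2,"z":0,"ax":0,"ay":0,"az":0}], hand=0)

```text
time: 12.53
tool_pos: [0.4122, 0.3964, 0.0313]
tool_rot: [0.012, 0.707, 0.013, -0.707]
contact_force: [-0.3, -1.1, -1.8]
gripper_width: 0.642
```

Request:
drive_tool(series=[{"x":0,"y":0,"z":0,"ax":0,"ay":0,"az":0},{"x":0,"y":0,"z":0,"ax":0,"ay":0,"az":0},{"x":0,"y":0,"z":0,"ax":0,"ay":0,"az":0},{"x":-0.6,"y":0,"z":0,"ax":0,"ay":0,"az":0},{"x":-2,"y":0,"z":0,"ax":0,"ay":0,"az":0}], hand=0.95)

```text
time: 12.95
tool_pos: [0.4086, 0.3936, 0.0763]
tool_rot: [-0.014, -0.704, -0.01, 0.71]
contact_force: [0.2, -0.2, 0.2]
gripper_width: 0.952
```

```bash
python3 - <<'E'
from h import *
go([.65,.0866,.2],np.radians(-5.6+90))
E
```

```text
t 12.95 tcp [0.4086 0.3936 0.0763] yaw_y -88.0 F [ 0.2 -0.2  0.2] w 0.952 q6 2.17
 shift xyz [-4.95 12.64 -9.18]
 turn [-34.48   0.11   0.13]
 turn [ 1.52  0.09 -0.07]
```

Request:
drive_tool(series=[{"x":-1.5,"y":0,"z":0,"ax":0,"ay":0,"az":0},{"x":-3,"y":0,"z":0,"ax":0,"ay":0,"az":0},{"x":-4.5,"y":0.8,"z":-0.6,"ax":0,"ay":0,"az":0},{"x":-5.5,"y":2,"z":-1.5,"ax":0.4,"ay":0,"az":0},{"x":-5.5,"y":3.3,"z":-2.4,"ax":0.8,"ay":0,"az":0}], hand=1)

```text
time: 13.37
tool_pos: [0.4752, 0.3202, 0.2261]
tool_rot: [-0.014, 0.711, -0.009, -0.703]
contact_force: [0.7, 0.7, 0.8]
gripper_width: 1.002
```

Request:
drive_tool(series=[{"x":0,"y":1.3,"z":-1,"ax":0.3,"ay":0,"az":0},{"x":0,"y":2.6,"z":-2,"ax":0.7,"ay":0,"az":0},{"x":0,"y":3.9,"z":-3,"ax":0.7,"ay":0,"az":0},{"x":0,"y":5.2,"z":-4,"ax":0.7,"ay":0,"az":0},{"x":0,"y":6.5,"z":-5,"ax":0.7,"ay":0,"az":0}], hand=1)

```text
time: 13.78
tool_pos: [0.5928, 0.1498, 0.2188]
tool_rot: [-0.034, 0.707, -0.034, -0.706]
contact_force: [0.7, 0.8, -0.1]
gripper_width: 1.001
```

```bash
python3 - <<'E'
from h import *
f=crop("scene",280,170,500,320,3,"g7")
go([.65,.0866,.145],np.radians(-5.6+90))
E
```

```text
t 13.83 tcp [0.5964 0.1437 0.2187] yaw_y -95.8 F [ 0.3 -4.7  0.5] w 1.004 q6 1.79
 shift xyz [ 2.97  2.04 -2.35]
 turn [35.95 -0.07  0.09]
 turn [-0.05 -0.06 -0.05]
```

View pics/g7.png

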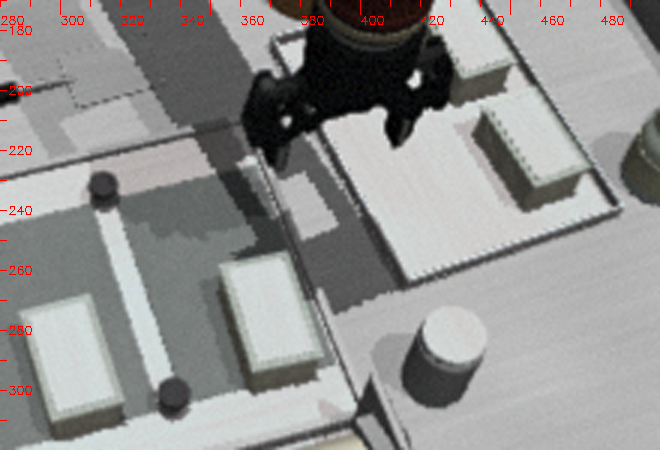

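Request:
drive_tool(series=[{"x":0,"y":1,"z":-1.1,"ax":0,"ay":0,"az":0},{"x":0.4,"y":1.9,"z":-2.2,"ax":0,"ay":0,"az":0},{"x":1.5,"y":1.95,"z":-2.3,"ax":0,"ay":0,"az":0},{"x":2.5,"y":1.95,"z":-2.3,"ax":0,"ay":0,"az":0},{"x":2.5,"y":1.95,"z":-2.3,"ax":0,"ay":0,"az":0}], hand=1)

```text
time: 14.25
tool_pos: [0.6412, 0.0968, 0.1492]
tool_rot: [0.034, -0.703, 0.035, 0.71]
contact_force: [-0.6, 1.0, -1.1]
gripper_width: 0.998
```

```bash
python3 - <<'E'
from h import *
f=crop("scene",300,190,420,300,5,"g8")
go([.65,.0866,.089],np.radians(-5.6+90))
E
```

```text
t 14.3 tcp [0.6421 0.0973 0.1519] yaw_y -95.5 F [0.2 1.  0. ] w 1.009 q6 1.7
 shift xyz [ 2.51  0.39 -0.37]
 turn [-3.599e+01  1.000e-02  1.200e-01]
 turn [ 0.01  0.08 -0.01]
```

View pics/g8.png

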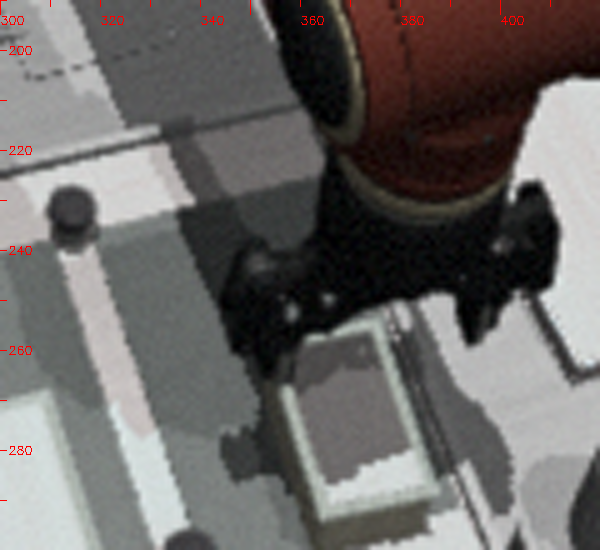

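Request:
drive_tool(series=[{"x":0,"y":0.4,"z":-0.35,"ax":0,"ay":0,"az":0},{"x":0.8,"y":0.4,"z":-0.35,"ax":0,"ay":0,"az":0},{"x":1.6,"y":0.4,"z":-0.35,"ax":0,"ay":0,"az":0},{"x":2.5,"y":0.4,"z":-0.35,"ax":0,"ay":0,"az":0},{"x":2.5,"y":0.4,"z":-0.35,"ax":0,"ay":0,"az":0}], hand=1)

```text
time: 14.72
tool_pos: [0.6507, 0.0865, 0.0905]
tool_rot: [0.034, -0.705, 0.034, 0.708]
contact_force: [-1.6, 0.0, -1.4]
gripper_width: 0.996
```

Request:
drive_tool(series=[{"x":0,"y":0,"z":0,"ax":0,"ay":0,"az":0},{"x":0,"y":0,"z":0,"ax":0,"ay":0,"az":0},{"x":0,"y":0,"z":0,"ax":0,"ay":0,"az":0},{"x":0,"y":0,"z":0,"ax":0,"ay":0,"az":0},{"x":0,"y":0,"z":0,"ax":0,"ay":0,"az":0}], hand=0)

```text
time: 15.13
tool_pos: [0.6543, 0.0869, 0.0964]
tool_rot: [-0.034, 0.708, -0.034, -0.704]
contact_force: [0.4, -0.1, 6.6]
gripper_width: 0.636
```

```bash
python3 - <<'E'
from h import *
go([.542,.2888,.18],np.radians(2+90))
E
```

```text
t 15.13 tcp [0.6543 0.0869 0.0964] yaw_y -95.5 F [ 0.4 -0.1  6.6] w 0.636 q6 1.69
 shift xyz [-3.37 -7.61  5.22]
 turn [3.45e+01 1.00e-02 1.00e-01]
 turn [-1.5  -0.07  0.  ]
```

Request:
drive_tool(series=[{"x":-1.4,"y":0,"z":0,"ax":0,"ay":0,"az":0},{"x":-2.8,"y":0,"z":0,"ax":0,"ay":0,"az":0},{"x":-3.6,"y":-1,"z":0.7,"ax":-0.5,"ay":0,"az":0},{"x":-3.6,"y":-2.3,"z":1.6,"ax":-1,"ay":0,"az":0},{"x":-3.6,"y":-3.6,"z":2.5,"ax":-1.5,"ay":0,"az":0}], hand=0)

```text
time: 15.55
tool_pos: [0.5994, 0.1829, 0.186]
tool_rot: [0.012, 0.709, 0.013, -0.705]
contact_force: [-0.3, -0.1, -3.6]
gripper_width: 0.641
```

```bash
python3 - <<'E'
from h import *
go([.542,.2888,.18],np.radians(2+90))
E
```

```text
t 15.55 tcp [0.5994 0.1829 0.186 ] yaw_y -88.0 F [-0.3 -0.1 -3.6] w 0.641 q6 1.71
 shift xyz [ 0.23 -4.31  2.15]
 turn [3.6e+01 2.0e-02 9.0e-02]
 turn [-0.   -0.06  0.01]
```

Request:
drive_tool(series=[{"x":0,"y":-1.4,"z":0.7,"ax":0,"ay":0,"az":0},{"x":0,"y":-2.8,"z":1.4,"ax":0,"ay":0,"az":0},{"x":0.8,"y":-4.0,"z":2,"ax":0,"ay":0,"az":0},{"x":2.2,"y":-4.0,"z":2,"ax":0,"ay":0,"az":0},{"x":3.6,"y":-4.0,"z":2,"ax":0,"ay":0,"az":0}], hand=0)

```text
time: 15.97
tool_pos: [0.5451, 0.2831, 0.0941]
tool_rot: [0.013, 0.709, 0.014, -0.705]
contact_force: [1.2, 0.1, -3.6]
gripper_width: 0.637
```

Request:
drive_tool(series=[{"x":1,"y":0,"z":0,"ax":0,"ay":0,"az":0},{"x":1.4,"y":0,"z":0,"ax":0,"ay":0,"az":0},{"x":1.6,"y":0,"z":0,"ax":0,"ay":0,"az":0},{"x":1.6,"y":0,"z":0,"ax":0,"ay":0,"az":0}], hand=0)

```text
time: 16.3
tool_pos: [0.5448, 0.2803, 0.0523]
tool_rot: [-0.012, -0.707, -0.012, 0.707]
contact_force: [-0.4, -0.1, -2.5]
gripper_width: 0.636
```

```bash
python3 - <<'E'
from h import *
f=crop("scene",350,140,510,270,4,"g9")
go([.542,.2888,.03],np.radians(2+90))
E
```

```text
t 16.35 tcp [0.5459 0.2807 0.0539] yaw_y -88.0 F [ 0.4  0.4 -1.6] w 0.636 q6 1.89
 shift xyz [ 0.96 -0.33  0.15]
 turn [3.6e+01 1.0e-02 3.0e-02]
 turn [-0.   -0.02  0.01]
```

View pics/g9.png

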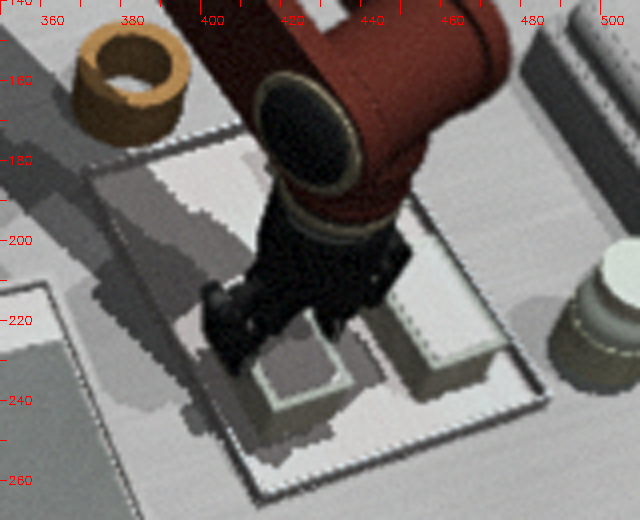

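Request:
drive_tool(series=[{"x":0.5,"y":-0.15,"z":0.1,"ax":0,"ay":0,"az":0},{"x":0.95,"y":-0.15,"z":0.1,"ax":0,"ay":0,"az":0},{"x":0.95,"y":-0.15,"z":0.1,"ax":0,"ay":0,"az":0},{"x":0.95,"y":-0.15,"z":0.1,"ax":0,"ay":0,"az":0}], hand=0)

```text
time: 16.68
tool_pos: [0.5425, 0.2843, 0.0289]
tool_rot: [0.012, 0.707, 0.012, -0.707]
contact_force: [-0.6, 0.1, -3.1]
gripper_width: 0.638
```

Request:
drive_tool(series=[{"x":0,"y":0,"z":0,"ax":0,"ay":0,"az":0},{"x":0,"y":0,"z":0,"ax":0,"ay":0,"az":0},{"x":0,"y":0,"z":0,"ax":0,"ay":0,"az":0},{"x":-0.6,"y":0,"z":0,"ax":0,"ay":0,"az":0},{"x":-2,"y":0,"z":0,"ax":0,"ay":0,"az":0}], hand=0.95)

```text
time: 17.1
tool_pos: [0.5385, 0.2826, 0.074]
tool_rot: [-0.014, -0.703, -0.011, 0.711]
contact_force: [0.7, 0.3, -0.4]
gripper_width: 0.954
```

```bash
python3 - <<'E'
from h import *
go([.637,-.0743,.22],np.radians(-3+90))
E
```

```text
t 17.1 tcp [0.5385 0.2826 0.074 ] yaw_y -88.0 F [ 0.7  0.3 -0.4] w 0.954 q6 1.9
 shift xyz [-5.82 14.43 -3.38]
 turn [-35.     0.07   0.17]
 turn [ 1.    0.11 -0.05]
```

Request:
drive_tool(series=[{"x":-1.5,"y":0,"z":0,"ax":0,"ay":0,"az":0},{"x":-3,"y":0,"z":0,"ax":0,"ay":0,"az":0},{"x":-4.5,"y":0.8,"z":-0.2,"ax":0,"ay":0,"az":0},{"x":-5.8,"y":2,"z":-0.5,"ax":0.5,"ay":0,"az":0},{"x":-5.8,"y":3.6,"z":-0.9,"ax":1,"ay":0,"az":0}], hand=1)

```text
time: 17.52
tool_pos: [0.5704, 0.1994, 0.2332]
tool_rot: [-0.019, 0.712, -0.016, -0.702]
contact_force: [2.4, 0.3, 2.0]
gripper_width: 0.999
```

Request:
drive_tool(series=[{"x":0,"y":1.6,"z":-0.4,"ax":0,"ay":0,"az":0},{"x":0,"y":3.2,"z":-0.8,"ax":0,"ay":0,"az":0},{"x":0,"y":4.8,"z":-1.2,"ax":0,"ay":0,"az":0},{"x":0,"y":6.4,"z":-1.6,"ax":0,"ay":0,"az":0},{"x":0,"y":8,"z":-2,"ax":0,"ay":0,"az":0}], hand=1)

```text
time: 17.93
tool_pos: [0.6068, -0.0069, 0.2244]
tool_rot: [-0.018, 0.707, -0.019, -0.706]
contact_force: [0.7, 0.3, 0.1]
gripper_width: 0.999
```

```bash
python3 - <<'E'
from h import *
f=crop("scene",260,140,520,320,3,"g10")
go([.637,-.0743,.145],np.radians(-3+90))
E
```

```text
t 17.98 tcp [ 0.6079 -0.0139  0.2243] yaw_y -93.3 F [-0.1 -5.  -0.3] w 1.001 q6 1.49
 shift xyz [ 3.19  2.32 -1.29]
 turn [35.93 -0.1   0.04]
 turn [-0.07 -0.02 -0.07]
```

View pics/g10.png

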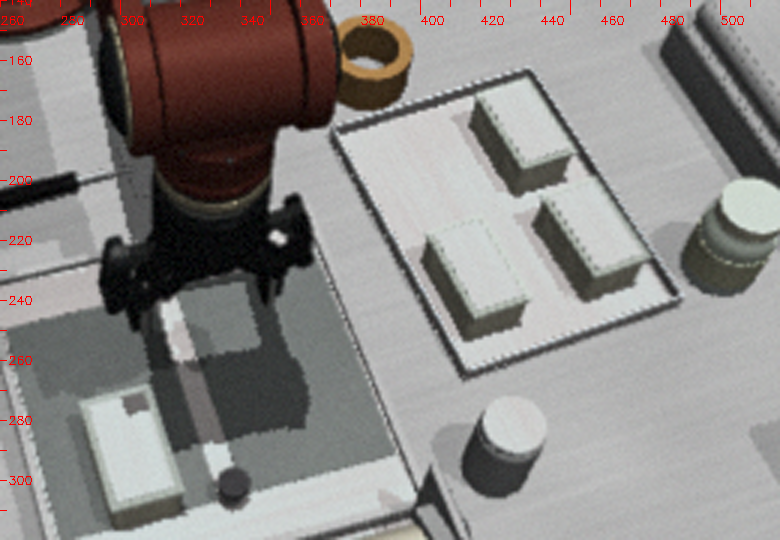

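Request:
drive_tool(series=[{"x":0,"y":1.2,"z":-0.7,"ax":0,"ay":0,"az":0},{"x":0.8,"y":2.1,"z":-1.25,"ax":0,"ay":0,"az":0},{"x":2,"y":2.1,"z":-1.25,"ax":0,"ay":0,"az":0},{"x":2.8,"y":2.1,"z":-1.25,"ax":0,"ay":0,"az":0},{"x":2.8,"y":2.1,"z":-1.25,"ax":0,"ay":0,"az":0}], hand=1)

```text
time: 18.4
tool_pos: [0.6319, -0.0587, 0.1478]
tool_rot: [0.02, -0.703, 0.018, 0.71]
contact_force: [-1.0, 0.6, -1.2]
gripper_width: 1.0
```

```bash
python3 - <<'E'
from h import *
f=crop("scene",220,190,360,320,5,"g11")
go([.637,-.0743,.089],np.radians(-3+90))
E
```

```text
t 18.45 tcp [ 0.6333 -0.0585  0.1507] yaw_y -93.0 F [-0.8 -1.1  0.6] w 1.001 q6 1.41
 shift xyz [ 2.47  0.62 -0.2 ]
 turn [ 3.6e+01  2.0e-02 -1.1e-01]
 turn [-0.    0.07  0.01]
```

View pics/g11.png

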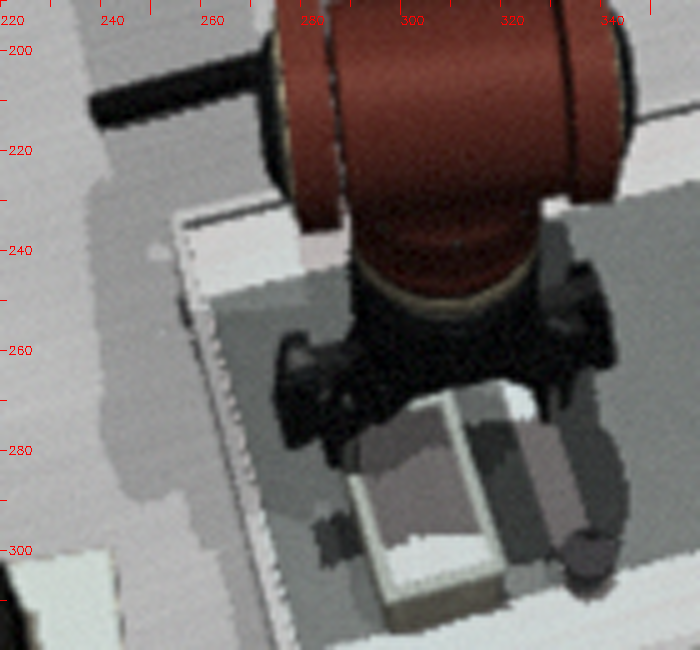

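Request:
drive_tool(series=[{"x":0,"y":0.62,"z":-0.2,"ax":0,"ay":0,"az":0},{"x":0.6,"y":0.62,"z":-0.2,"ax":0,"ay":0,"az":0},{"x":1.5,"y":0.62,"z":-0.2,"ax":0,"ay":0,"az":0},{"x":2.5,"y":0.62,"z":-0.2,"ax":0,"ay":0,"az":0},{"x":2.5,"y":0.62,"z":-0.2,"ax":0,"ay":0,"az":0}], hand=1)

```text
time: 18.87
tool_pos: [0.6366, -0.074, 0.0866]
tool_rot: [0.019, -0.704, 0.018, 0.709]
contact_force: [-1.1, 1.2, -1.4]
gripper_width: 0.998
```

Request:
drive_tool(series=[{"x":0,"y":0,"z":0,"ax":0,"ay":0,"az":0},{"x":0,"y":0,"z":0,"ax":0,"ay":0,"az":0},{"x":0,"y":0,"z":0,"ax":0,"ay":0,"az":0},{"x":0,"y":0,"z":0,"ax":0,"ay":0,"az":0},{"x":0,"y":0,"z":0,"ax":0,"ay":0,"az":0}], hand=0)

```text
time: 19.28
tool_pos: [0.6412, -0.075, 0.0942]
tool_rot: [-0.018, 0.709, -0.019, -0.705]
contact_force: [0.5, -0.9, 6.1]
gripper_width: 0.64
```

```bash
python3 - <<'E'
from h import *
go([.4121,.2842,.18],np.radians(2+90))
E
```

```text
t 19.28 tcp [ 0.6412 -0.075   0.0942] yaw_y -93.0 F [ 0.5 -0.9  6.1] w 0.64 q6 1.39
 shift xyz [ -3.49 -13.86   9.89]
 turn [ 3.5e+01 -2.0e-02  8.0e-02]
 turn [-1.   -0.06 -0.01]
```

Request:
drive_tool(series=[{"x":-1.4,"y":0,"z":0,"ax":0,"ay":0,"az":0},{"x":-2.8,"y":0,"z":0,"ax":0,"ay":0,"az":0},{"x":-3.8,"y":-0.8,"z":0.5,"ax":-0.3,"ay":0,"az":0},{"x":-3.8,"y":-2,"z":1.4,"ax":-0.6,"ay":0,"az":0},{"x":-3.8,"y":-3.3,"z":2.3,"ax":-1,"ay":0,"az":0}], hand=0)

```text
time: 19.7
tool_pos: [0.5875, 0.0106, 0.1897]
tool_rot: [0.012, 0.709, 0.012, -0.705]
contact_force: [0.6, 0.6, -1.8]
gripper_width: 0.642
```

Request:
drive_tool(series=[{"x":0,"y":-1.3,"z":0.9,"ax":0,"ay":0,"az":0},{"x":0,"y":-2.6,"z":1.8,"ax":0,"ay":0,"az":0},{"x":0,"y":-3.9,"z":2.7,"ax":0,"ay":0,"az":0},{"x":0,"y":-5.2,"z":3.6,"ax":0,"ay":0,"az":0},{"x":0,"y":-6.5,"z":4.5,"ax":0,"ay":0,"az":0}], hand=0)

```text
time: 20.12
tool_pos: [0.4666, 0.1704, 0.1864]
tool_rot: [0.012, 0.707, 0.012, -0.707]
contact_force: [1.0, 0.1, -1.4]
gripper_width: 0.638
```

```bash
python3 - <<'E'
from h import *
go([.4121,.2842,.0275],np.radians(2+90))
E
```

```text
t 20.12 tcp [0.4666 0.1704 0.1864] yaw_y -88.0 F [ 1.   0.1 -1.4] w 0.638 q6 1.74
 shift xyz [ 6.36 -4.62  2.03]
 turn [3.599e+01 0.000e+00 1.000e-02]
 turn [-0.01 -0.01  0.  ]
```

Request:
drive_tool(series=[{"x":0,"y":-1.4,"z":0.6,"ax":0,"ay":0,"az":0},{"x":0,"y":-2.8,"z":1.2,"ax":0,"ay":0,"az":0},{"x":0.4,"y":-4.1,"z":1.85,"ax":0,"ay":0,"az":0},{"x":1.8,"y":-4.3,"z":1.85,"ax":0,"ay":0,"az":0},{"x":3.2,"y":-4.3,"z":1.85,"ax":0,"ay":0,"az":0}], hand=0)

```text
time: 20.53
tool_pos: [0.4188, 0.2781, 0.1082]
tool_rot: [0.013, 0.709, 0.015, -0.705]
contact_force: [0.3, -0.1, -1.4]
gripper_width: 0.641
```

Request:
drive_tool(series=[{"x":1,"y":0,"z":0,"ax":0,"ay":0,"az":0},{"x":1.8,"y":0,"z":0,"ax":0,"ay":0,"az":0},{"x":2,"y":0,"z":0,"ax":0,"ay":0,"az":0},{"x":2,"y":0,"z":0,"ax":0,"ay":0,"az":0}], hand=0)

```text
time: 20.87
tool_pos: [0.4166, 0.2744, 0.0545]
tool_rot: [-0.013, -0.706, -0.012, 0.708]
contact_force: [0.1, 1.0, -0.4]
gripper_width: 0.639
```

```bash
python3 - <<'E'
from h import *
f=crop("scene",350,140,510,270,4,"g12")
go([.4121,.2842,.0275],np.radians(2+90))
E
```

```text
t 20.92 tcp [0.4181 0.275  0.0564] yaw_y -88.0 F [-0.1 -0.2 -0.6] w 0.636 q6 1.97
 shift xyz [ 1.16 -0.38  0.23]
 turn [ 3.6e+01 -0.0e+00 -1.0e-02]
 turn [-0.    0.01 -0.  ]
```

View pics/g12.png

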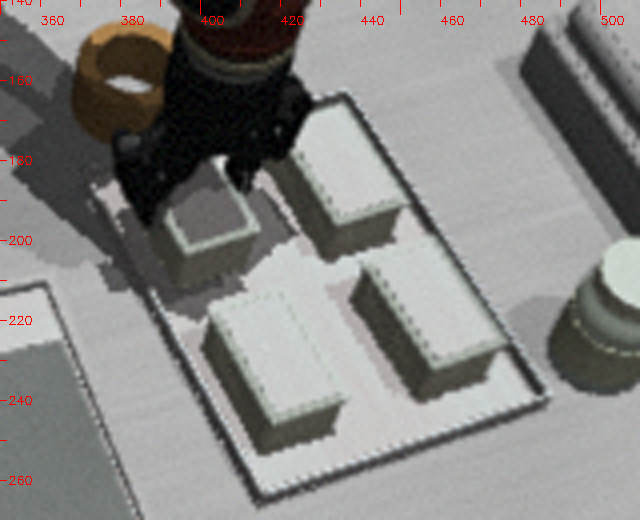

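Request:
drive_tool(series=[{"x":0.3,"y":-0.35,"z":0.1,"ax":0,"ay":0,"az":0},{"x":0.9,"y":-0.35,"z":0.1,"ax":0,"ay":0,"az":0},{"x":1.2,"y":-0.35,"z":0.1,"ax":0,"ay":0,"az":0},{"x":1.2,"y":-0.35,"z":0.1,"ax":0,"ay":0,"az":0}], hand=0)

```text
time: 21.25
tool_pos: [0.4163, 0.2848, 0.0274]
tool_rot: [0.012, 0.708, 0.013, -0.706]
contact_force: [-0.4, 0.1, -1.2]
gripper_width: 0.643
```

Request:
drive_tool(series=[{"x":0,"y":0,"z":0,"ax":0,"ay":0,"az":0},{"x":0,"y":0,"z":0,"ax":0,"ay":0,"az":0},{"x":0,"y":0,"z":0,"ax":0,"ay":0,"az":0},{"x":-0.6,"y":0,"z":0,"ax":0,"ay":0,"az":0},{"x":-2,"y":0,"z":0,"ax":0,"ay":0,"az":0}], hand=0.95)

```text
time: 21.67
tool_pos: [0.4117, 0.2819, 0.0721]
tool_rot: [-0.014, -0.704, -0.011, 0.71]
contact_force: [-0.0, 0.1, -0.6]
gripper_width: 0.95
```

Request:
drive_tool(series=[{"x":-1.5,"y":0,"z":0,"ax":0,"ay":0,"az":0},{"x":-3,"y":0,"z":0,"ax":0,"ay":0,"az":0},{"x":-4.5,"y":0.8,"z":-0.2,"ax":0,"ay":0,"az":0},{"x":-6,"y":2,"z":-0.5,"ax":0,"ay":0,"az":0},{"x":-6.5,"y":3.6,"z":-0.9,"ax":0,"ay":0,"az":0}], hand=1)

```text
time: 22.08
tool_pos: [0.4405, 0.203, 0.2418]
tool_rot: [0.013, 0.71, 0.015, -0.704]
contact_force: [0.4, -0.4, 0.2]
gripper_width: 0.998
```

```bash
python3 - <<'E'
from h import *
f=cams.grab_frame("scene"); cv2.imwrite("pics/s3.png",f["img"])
crop("scene",100,260,280,380,4,"m1",f)
crop("top",375,165,500,285,6,"m2")
go([.5,-.39,.25],np.radians(85))
E
```

```text
t 22.18 tcp [0.4422 0.1992 0.2411] yaw_y -88.3 F [0.3 0.1 0. ] w 0.999 q6 1.81
 shift xyz [-0.35 23.62 -1.62]
 turn [-3.466e+01 -2.000e-02 -1.700e-01]
 turn [ 1.34 -0.11  0.01]
```

View pics/s3.png

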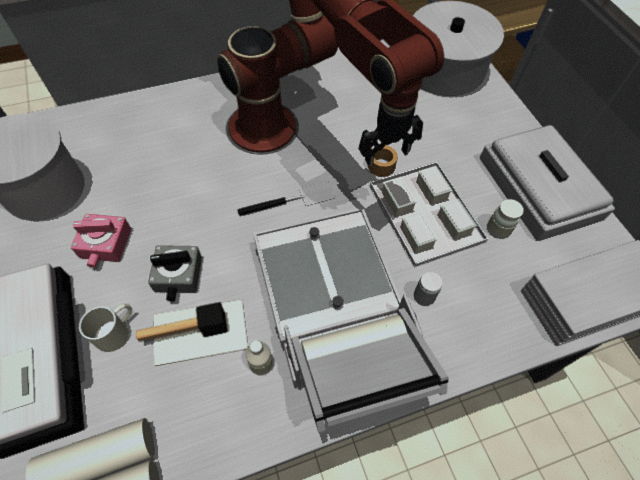

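View pics/m2.png

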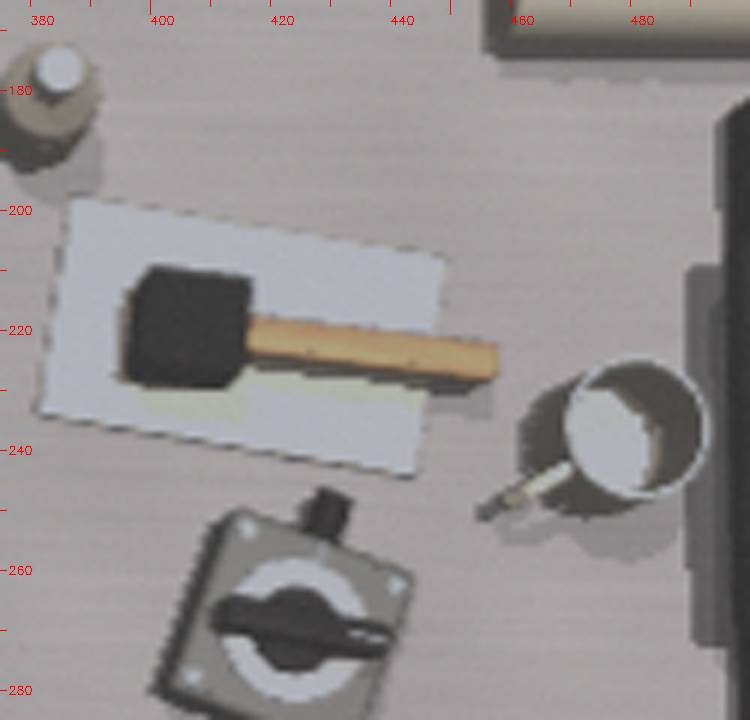

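View pics/m1.png

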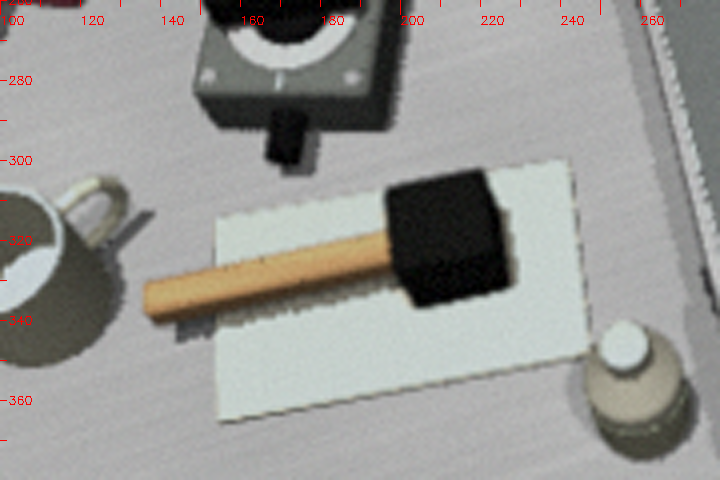

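```bash
python3 - <<'E'
from h import *
import pickle
f,g=pickle.load(open("f0.pkl","rb"))
P=quad(f,[(375+x/6-.4,165+y/6-.4) for x,y in[(150,266),(253,277),(240,388),(135,375)]],.078);print("top head",P.round(3),P.mean(0))
Q=quad(g,[(100+x/4-.4,260+y/4-.4) for x,y in[(385,190),(485,170),(508,265),(408,285)]],.078);print("scene head",Q.round(3),Q.mean(0))
print("hend",px2w(f,375+497/6-.4,165+360/6-.4,.056),px2w(g,100+147/4-.4,260+290/4-.4,.056))
print("hjunc",px2w(f,375+247/6-.4,165+333/6-.4,.056),px2w(g,100+390/4-.4,260+246/4-.4,.056))
P=quad(g,[(100+x/4-.4,260+y/4-.4) for x,y in[(215,215),(565,160),(590,350),(217,422)]],.008);print("board",P.round(3),P.mean(0))
print("spray cap",px2w(f,384.5,176.5,.13),px2w(g,100+623/4,260+345/4,.13))
print("mug",px2w(f,480,235,.09))
go([.603,-.30,.2],np.radians(-4))
E
```

```text
top head [[ 0.639 -0.271]
 [ 0.633 -0.329]
 [ 0.571 -0.321]
 [ 0.577 -0.263]] [ 0.6049117  -0.29603973]
scene head [[ 0.583 -0.322]
 [ 0.59  -0.264]
 [ 0.652 -0.265]
 [ 0.645 -0.322]] [ 0.617369   -0.29336959]
hend [ 0.59234918 -0.46884381  0.056     ] [ 0.58853926 -0.46640145  0.056     ]
hjunc [ 0.60537759 -0.32877413  0.056     ] [ 0.60824025 -0.32899643  0.056     ]
board [[ 0.531 -0.431]
 [ 0.566 -0.218]
 [ 0.691 -0.235]
 [ 0.66  -0.451]] [ 0.61201056 -0.3341438 ]
spray cap [ 0.73581928 -0.21503816  0.13      ] [ 0.73898011 -0.21519231  0.13      ]
mug [ 0.5533577  -0.53472223  0.09      ]
t 22.18 tcp [0.4422 0.1992 0.2411] yaw_y -88.3 F [0.3 0.1 0. ] w 0.999 q6 1.81
 shift xyz [ 1.69 20.15 -5.82]
 turn [-16.86  -0.1   -0.08]
 turn [19.14 -0.08  0.1 ]
```

Request:
drive_tool(series=[{"x":0,"y":1.6,"z":-0.5,"ax":0,"ay":0,"az":0},{"x":0,"y":3.2,"z":-1,"ax":0,"ay":0,"az":0},{"x":0,"y":4.8,"z":-1.5,"ax":0,"ay":0,"az":0},{"x":0,"y":6.4,"z":-2,"ax":0,"ay":0,"az":0},{"x":0,"y":8,"z":-2.5,"ax":0,"ay":0,"az":0}], hand=1)

```text
time: 22.6
tool_pos: [0.5079, 0.0041, 0.2351]
tool_rot: [-0.012, -0.707, -0.013, 0.707]
contact_force: [0.5, 1.1, -0.5]
gripper_width: 0.999
```

Request:
drive_tool(series=[{"x":0,"y":1.6,"z":-0.5,"ax":-1.4,"ay":0,"az":0},{"x":0,"y":3.2,"z":-1,"ax":-2.8,"ay":0,"az":0},{"x":0,"y":4.8,"z":-1.5,"ax":-4.2,"ay":0,"az":0},{"x":0,"y":6.4,"z":-2,"ax":-5.6,"ay":0,"az":0},{"x":0,"y":8,"z":-2.5,"ax":-7,"ay":0,"az":0}], hand=1)

```text
time: 23.02
tool_pos: [0.5755, -0.188, 0.2348]
tool_rot: [-0.225, -0.67, -0.226, 0.67]
contact_force: [0.4, 0.2, 0.2]
gripper_width: 0.999
```

```bash
python3 - <<'E'
from h import *
go([.6105,-.2965,.2],np.radians(-6.7))
E
```

```text
t 23.02 tcp [ 0.5755 -0.188   0.2348] yaw_y -52.8 F [0.4 0.2 0.2] w 0.999 q6 0.48
 shift xyz [1.39 4.31 1.51]
 turn [-9.23 -0.    0.01]
 turn [2.677e+01 1.000e-02 0.000e+00]
```

Request:
drive_tool(series=[{"x":0,"y":1.5,"z":0.6,"ax":-1.4,"ay":0,"az":0},{"x":0,"y":3,"z":1.1,"ax":-2.8,"ay":0,"az":0},{"x":0.7,"y":4.15,"z":1.45,"ax":-4.2,"ay":0,"az":0},{"x":1.4,"y":4.15,"z":1.45,"ax":-5.6,"ay":0,"az":0},{"x":1.4,"y":4.15,"z":1.45,"ax":-7,"ay":0,"az":0}], hand=1)

```text
time: 23.43
tool_pos: [0.6067, -0.2916, 0.1945]
tool_rot: [-0.413, -0.571, -0.419, 0.573]
contact_force: [-0.8, 0.9, -0.8]
gripper_width: 1.003
```

```bash
python3 - <<'E'
from h import *
go([.6105,-.2965,.13],np.radians(-6.7))
E
```

```text
t 23.43 tcp [ 0.6067 -0.2916  0.1945] yaw_y -18.0 F [-0.8  0.9 -0.8] w 1.003 q6 -0.24
 shift xyz [2.58 0.22 0.15]
 turn [-2.25 -0.04  0.09]
 turn [33.74  0.14  0.05]
```

Request:
drive_tool(series=[{"x":0.9,"y":0,"z":0,"ax":-1.2,"ay":0,"az":0},{"x":1.8,"y":0,"z":0,"ax":-2.2,"ay":0,"az":0},{"x":2.4,"y":0,"z":0,"ax":-2.2,"ay":0,"az":0},{"x":2.4,"y":0,"z":0,"ax":-2.2,"ay":0,"az":0}], hand=1)

```text
time: 23.77
tool_pos: [0.606, -0.2892, 0.1348]
tool_rot: [-0.464, -0.53, -0.47, 0.532]
contact_force: [-0.8, 0.2, -0.7]
gripper_width: 0.997
```

```bash
python3 - <<'E'
from h import *
go([.6105,-.2965,.038],np.radians(-6.7))
crop("scene",130,230,290,370,5,"m3")
crop("top",350,150,470,270,6,"m4")
E
```

```text
t 23.77 tcp [ 0.606  -0.2892  0.1348] yaw_y -7.3 F [-0.8  0.2 -0.7] w 0.997 q6 -0.43
 shift xyz [3.87 0.25 0.28]
 turn [-0.12 -0.05  0.1 ]
 turn [35.88  0.15  0.07]
```

View pics/m3.png

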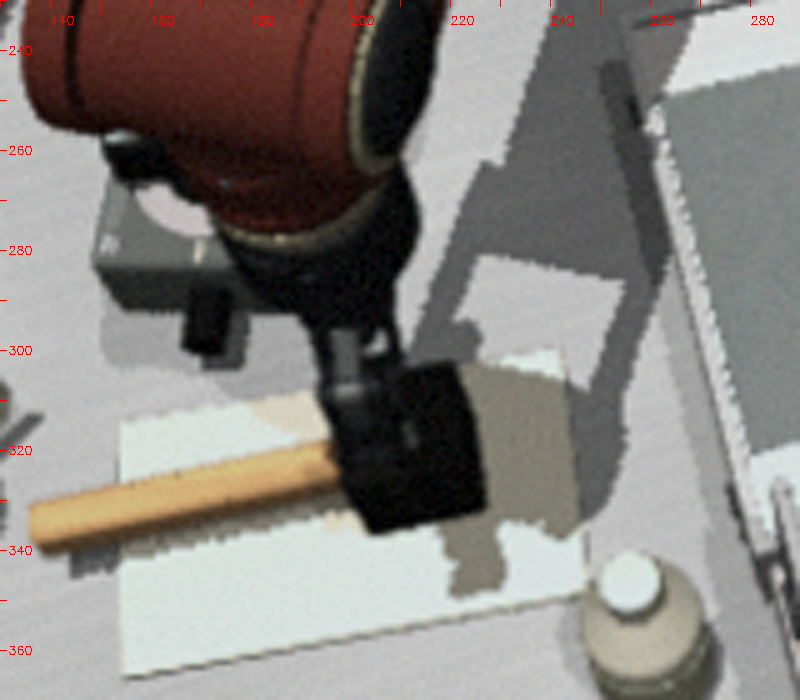

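View pics/m4.png

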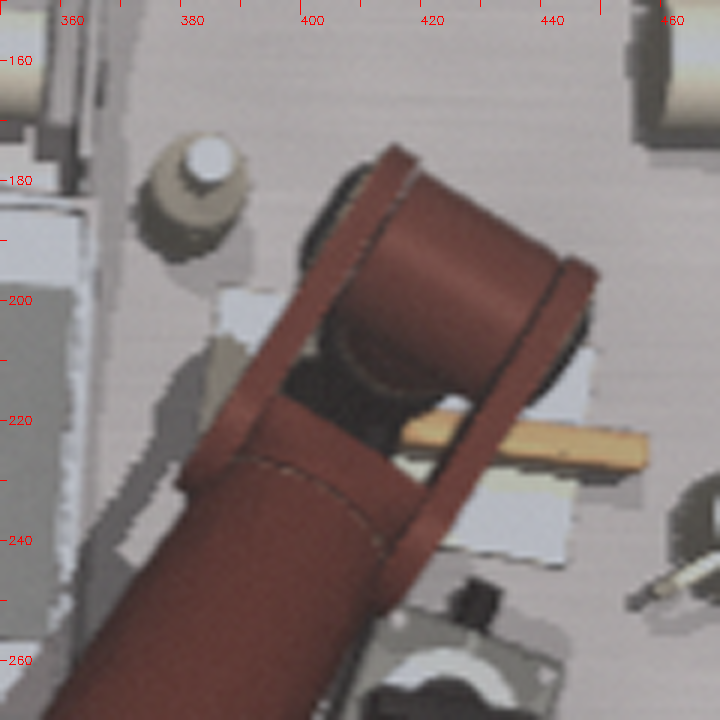

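Request:
drive_tool(series=[{"x":0,"y":0.25,"z":0.25,"ax":0,"ay":0,"az":0},{"x":0.9,"y":0.25,"z":0.25,"ax":0,"ay":0,"az":0},{"x":1.9,"y":0.25,"z":0.25,"ax":0,"ay":0,"az":0},{"x":2.4,"y":0.25,"z":0.25,"ax":0,"ay":0,"az":0},{"x":2.4,"y":0.25,"z":0.25,"ax":0,"ay":0,"az":0}], hand=1)

```text
time: 24.28
tool_pos: [0.6126, -0.2976, 0.0778]
tool_rot: [-0.466, -0.53, -0.469, 0.531]
contact_force: [-0.6, -0.0, -0.7]
gripper_width: 1.004
```

```bash
python3 - <<'E'
from h import *
go([.6105,-.2965,.038],np.radians(-6.7))
crop("scene",150,230,270,350,6,"m5")
E
```

```text
t 24.28 tcp [ 0.6126 -0.2976  0.0778] yaw_y -7.2 F [-0.6 -0.  -0.7] w 1.004 q6 -0.44
 shift xyz [ 1.59 -0.08 -0.03]
 turn [-0.1  -0.02  0.05]
 turn [35.9   0.08  0.04]
```

View pics/m5.png

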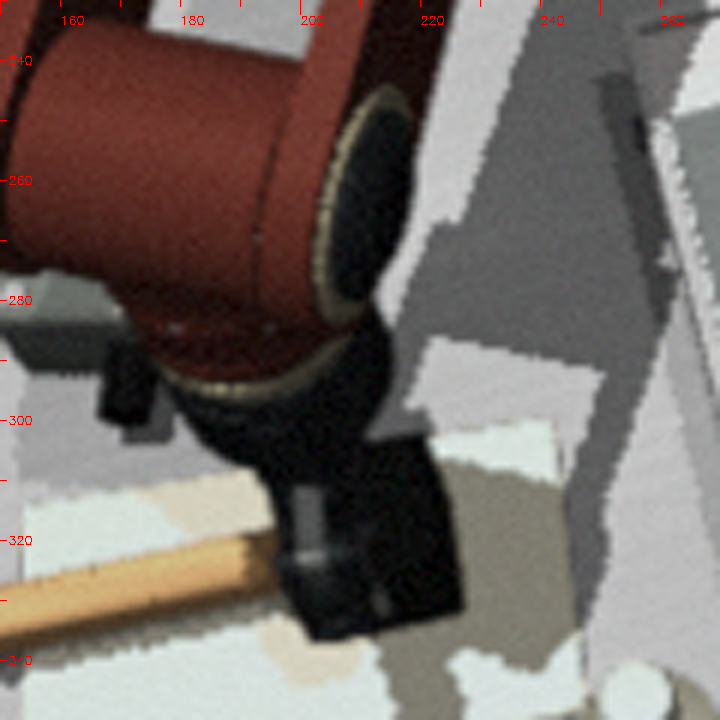

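Request:
drive_tool(series=[{"x":0.35,"y":-0.08,"z":0,"ax":0,"ay":0,"az":0},{"x":0.7,"y":-0.08,"z":0,"ax":0,"ay":0,"az":0},{"x":0.9,"y":-0.08,"z":0,"ax":0,"ay":0,"az":0}], hand=1)

```text
time: 24.58
tool_pos: [0.6122, -0.2982, 0.0583]
tool_rot: [0.468, 0.53, 0.467, -0.53]
contact_force: [0.1, 0.5, -0.4]
gripper_width: 1.001
```

Request:
drive_tool(series=[{"x":0.4,"y":0,"z":0,"ax":0,"ay":0,"az":0},{"x":0.7,"y":0,"z":0,"ax":0,"ay":0,"az":0},{"x":0.7,"y":0,"z":0,"ax":0,"ay":0,"az":0}], hand=1)

```text
time: 24.83
tool_pos: [0.6106, -0.2972, 0.038]
tool_rot: [-0.466, -0.53, -0.469, 0.531]
contact_force: [-1.1, -0.1, -0.0]
gripper_width: 1.003
```

Request:
drive_tool(series=[{"x":0,"y":0,"z":0,"ax":0,"ay":0,"az":0},{"x":0,"y":0,"z":0,"ax":0,"ay":0,"az":0},{"x":0,"y":0,"z":0,"ax":0,"ay":0,"az":0},{"x":0,"y":0,"z":0,"ax":0,"ay":0,"az":0},{"x":0,"y":0,"z":0,"ax":0,"ay":0,"az":0}], hand=0)

```text
time: 25.25
tool_pos: [0.6124, -0.2983, 0.0414]
tool_rot: [0.468, 0.53, 0.467, -0.53]
contact_force: [0.1, 0.7, 1.3]
gripper_width: 0.648
```

```bash
python3 - <<'E'
from h import *
go([.6105,-.2965,.2],np.radians(-6.7))
E
```

```text
t 25.25 tcp [ 0.6124 -0.2983  0.0414] yaw_y -7.2 F [0.1 0.7 1.3] w 0.648 q6 -0.44
 shift xyz [-6.34 -0.08 -0.06]
 turn [-0.09  0.   -0.01]
 turn [ 3.591e+01 -2.000e-02 -1.000e-02]
```

Request:
drive_tool(series=[{"x":-1.2,"y":0,"z":0,"ax":0,"ay":0,"az":0},{"x":-2.6,"y":0,"z":0,"ax":0,"ay":0,"az":0},{"x":-4,"y":0,"z":0,"ax":0,"ay":0,"az":0},{"x":-5.4,"y":0,"z":0,"ax":0,"ay":0,"az":0},{"x":-6.4,"y":0,"z":0,"ax":0,"ay":0,"az":0}], hand=0)

```text
time: 25.67
tool_pos: [0.6124, -0.2982, 0.2034]
tool_rot: [0.469, 0.531, 0.467, -0.53]
contact_force: [0.3, -0.6, -3.7]
gripper_width: 0.651
```

```bash
python3 - <<'E'
from h import *
go([.485,.005,.2],np.radians(-93))
crop("scene",130,190,290,350,4,"m6")
E
```

```text
t 25.67 tcp [ 0.6124 -0.2982  0.2034] yaw_y -7.2 F [ 0.3 -0.6 -3.7] w 0.651 q6 -0.44
 shift xyz [  0.11  -6.57 -11.4 ]
 turn [ 1.717e+01 -1.000e-02 -3.000e-02]
 turn [-1.883e+01  3.000e-02 -1.000e-02]
```

View pics/m6.png

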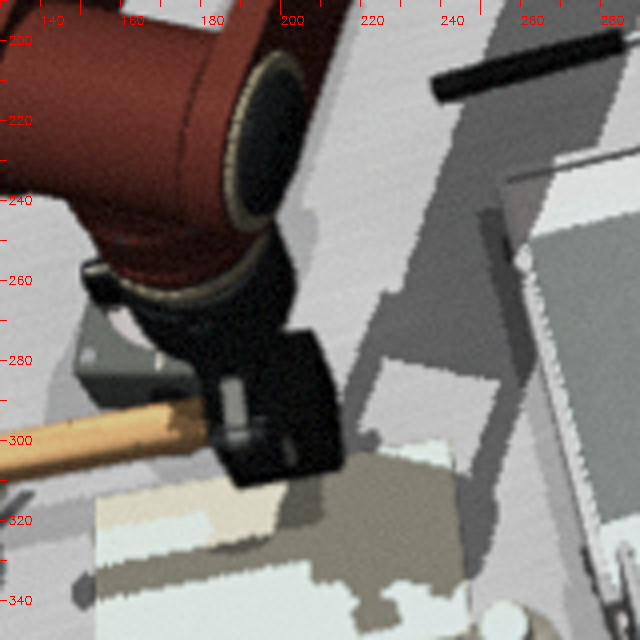

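Request:
drive_tool(series=[{"x":0,"y":-0.8,"z":-1.4,"ax":1.4,"ay":0,"az":0},{"x":0,"y":-1.6,"z":-2.8,"ax":2.8,"ay":0,"az":0},{"x":0,"y":-2.4,"z":-4.2,"ax":4.2,"ay":0,"az":0},{"x":0,"y":-3.2,"z":-5.6,"ax":5.6,"ay":0,"az":0},{"x":0,"y":-4,"z":-7,"ax":7,"ay":0,"az":0}], hand=0)

```text
time: 26.13
tool_pos: [0.5326, -0.1101, 0.198]
tool_rot: [-0.284, -0.647, -0.285, 0.648]
contact_force: [1.2, 0.8, -3.5]
gripper_width: 0.648
```

```bash
python3 - <<'E'
from h import *
go([.485,.005,.2],np.radians(-93))
E
```

```text
t 26.13 tcp [ 0.5326 -0.1101  0.198 ] yaw_y -42.6 F [ 1.2  0.8 -3.5] w 0.648 q6 0.4
 shift xyz [-0.07 -4.52 -2.1 ]
 turn [10.09  0.02  0.03]
 turn [-25.91  -0.03   0.03]
```

Request:
drive_tool(series=[{"x":0,"y":-1.4,"z":-0.7,"ax":1.4,"ay":0,"az":0},{"x":0,"y":-2.8,"z":-1.3,"ax":2.8,"ay":0,"az":0},{"x":0,"y":-4.2,"z":-1.9,"ax":4.2,"ay":0,"az":0},{"x":0,"y":-4.3,"z":-2,"ax":5.6,"ay":0,"az":0},{"x":0,"y":-4.3,"z":-2,"ax":7,"ay":0,"az":0}], hand=0)

```text
time: 26.55
tool_pos: [0.4866, -0.0003, 0.1983]
tool_rot: [-0.078, -0.702, -0.079, 0.704]
contact_force: [0.4, -0.2, -4.3]
gripper_width: 0.647
```

Request:
drive_tool(series=[{"x":0,"y":0,"z":0,"ax":1.4,"ay":0,"az":0},{"x":0.6,"y":0,"z":0,"ax":2.8,"ay":0,"az":0},{"x":1,"y":0,"z":0,"ax":3,"ay":0,"az":0},{"x":1,"y":0,"z":0,"ax":3,"ay":0,"az":0}], hand=0)

```text
time: 26.88
tool_pos: [0.4857, -0.0023, 0.1709]
tool_rot: [0.013, -0.704, 0.012, 0.71]
contact_force: [-0.4, -0.0, -5.0]
gripper_width: 0.646
```

```bash
python3 - <<'E'
from h import *
go([.485,.005,.14],np.radians(-93))
crop("scene",240,190,400,350,4,"m7")
crop("top",260,160,400,290,5,"m8")
E
```

```text
t 26.88 tcp [ 0.4857 -0.0023  0.1709] yaw_y -92.0 F [-0.4 -0.  -5. ] w 0.646 q6 1.45
 shift xyz [ 1.24 -0.29  0.03]
 turn [0.19 0.09 0.01]
 turn [-3.581e+01 -2.000e-02  1.400e-01]
```

View pics/m7.png

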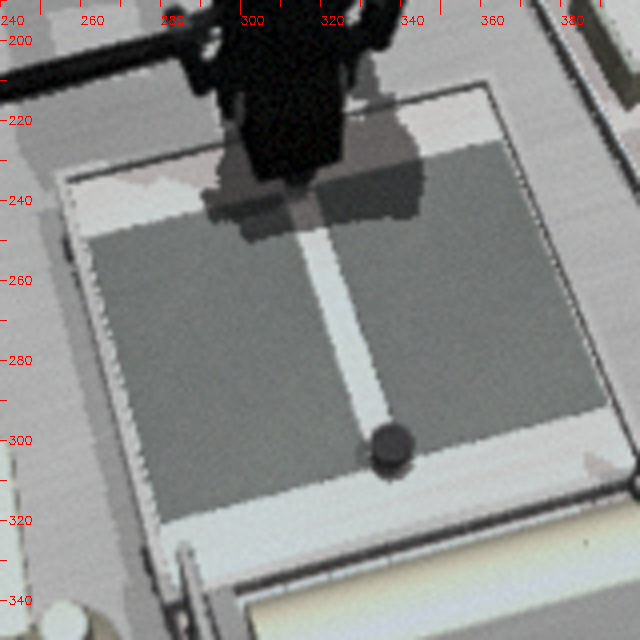

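View pics/m8.png

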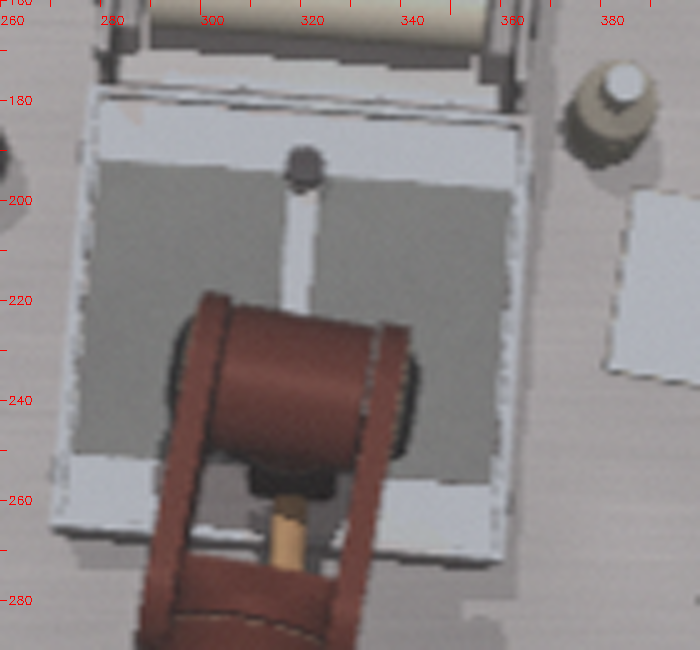

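Request:
drive_tool(series=[{"x":0.5,"y":-0.25,"z":0,"ax":0,"ay":0,"az":0},{"x":0.9,"y":-0.25,"z":0,"ax":0,"ay":0,"az":0},{"x":1.2,"y":-0.25,"z":0,"ax":0,"ay":0,"az":0},{"x":1.4,"y":-0.25,"z":0,"ax":0,"ay":0,"az":0},{"x":1.6,"y":-0.25,"z":0,"ax":0,"ay":0,"az":0}], hand=0)

```text
time: 27.4
tool_pos: [0.4883, 0.0036, 0.1346]
tool_rot: [0.013, -0.707, 0.013, 0.707]
contact_force: [0.4, -0.2, -4.4]
gripper_width: 0.646
```

Request:
drive_tool(series=[{"x":0.2,"y":0,"z":0,"ax":0,"ay":0,"az":0},{"x":0.4,"y":0,"z":0,"ax":0,"ay":0,"az":0},{"x":0.6,"y":0,"z":0,"ax":0,"ay":0,"az":0},{"x":0.75,"y":0,"z":0,"ax":0,"ay":0,"az":0},{"x":0.75,"y":0,"z":0,"ax":0,"ay":0,"az":0}], hand=0)

```text
time: 27.82
tool_pos: [0.4887, 0.0035, 0.1176]
tool_rot: [0.013, -0.707, 0.013, 0.707]
contact_force: [-3.3, 1.2, 1.8]
gripper_width: 0.646
```

Request:
drive_tool(series=[{"x":0.15,"y":0,"z":0,"ax":0,"ay":0,"az":0},{"x":0.3,"y":0,"z":0,"ax":0,"ay":0,"az":0},{"x":0.3,"y":0,"z":0,"ax":0,"ay":0,"az":0}], hand=0)

```text
time: 28.07
tool_pos: [0.4892, 0.0035, 0.1131]
tool_rot: [0.013, -0.707, 0.013, 0.707]
contact_force: [-11.4, 0.8, 17.4]
gripper_width: 0.646
```

Request:
drive_tool(series=[{"x":0.15,"y":0,"z":0,"ax":0,"ay":0,"az":0},{"x":0.3,"y":0,"z":0,"ax":0,"ay":0,"az":0},{"x":0.3,"y":0,"z":0,"ax":0,"ay":0,"az":0}], hand=0)

```text
time: 28.32
tool_pos: [0.4939, 0.0032, 0.1121]
tool_rot: [-0.013, 0.71, -0.013, -0.703]
contact_force: [-13.1, 2.6, 37.4]
gripper_width: 0.646
```

Request:
drive_tool(series=[{"x":-0.8,"y":0,"z":0,"ax":0,"ay":0,"az":0},{"x":-2,"y":0,"z":0,"ax":0,"ay":0,"az":0},{"x":-3,"y":0,"z":-0.6,"ax":0,"ay":0,"az":0},{"x":-3,"y":0,"z":-2,"ax":0,"ay":0,"az":0},{"x":-3,"y":0,"z":-3.4,"ax":0,"ay":0,"az":0}], hand=0)

```text
time: 28.73
tool_pos: [0.5764, 0.0, 0.1799]
tool_rot: [-0.013, 0.71, -0.014, -0.704]
contact_force: [0.4, -0.2, -3.2]
gripper_width: 0.648
```

```bash
python3 - <<'E'
from h import *
go([.675,-.0055,.15],np.radians(-93))
crop("scene",240,190,400,350,5,"m9")
crop("top",260,160,400,290,5,"m10")
E
```

```text
t 28.73 tcp [0.5764 0.     0.1799] yaw_y -92.2 F [ 0.4 -0.2 -3.2] w 0.648 q6 1.48
 shift xyz [ 1.23  0.07 -3.94]
 turn [ 0.17 -0.08 -0.01]
 turn [-3.583e+01  1.000e-02 -1.300e-01]
```

View pics/m9.png

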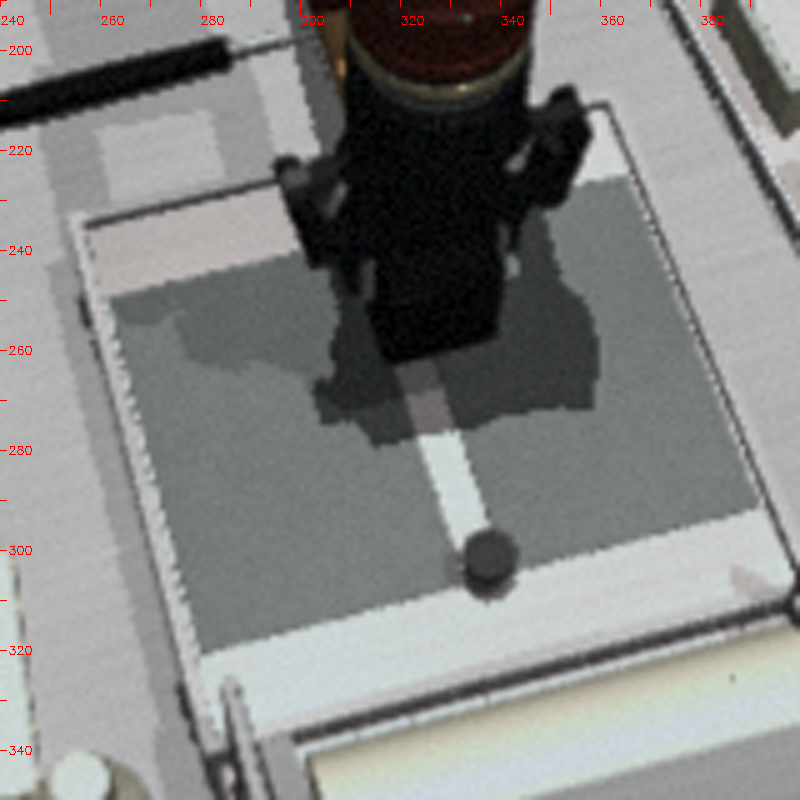

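Request:
drive_tool(series=[{"x":0,"y":0.05,"z":-1.3,"ax":0,"ay":0,"az":0},{"x":0,"y":0.05,"z":-2.6,"ax":0,"ay":0,"az":0},{"x":0.3,"y":0.05,"z":-3.7,"ax":0,"ay":0,"az":0},{"x":0.6,"y":0.05,"z":-3.7,"ax":0,"ay":0,"az":0},{"x":0.6,"y":0.05,"z":-3.7,"ax":0,"ay":0,"az":0}], hand=0)

```text
time: 29.25
tool_pos: [0.6655, -0.0045, 0.1584]
tool_rot: [0.014, -0.705, 0.013, 0.709]
contact_force: [-0.7, 0.4, -4.7]
gripper_width: 0.645
```

```bash
python3 - <<'E'
from h import *
go([.675,-.0055,.1134],np.radians(-93))
crop("scene",240,190,400,350,5,"m11")
crop("top",260,160,400,290,5,"m12")
E
```

```text
t 29.25 tcp [ 0.6655 -0.0045  0.1584] yaw_y -92.2 F [-0.7  0.4 -4.7] w 0.645 q6 1.49
 shift xyz [ 1.8   0.03 -0.39]
 turn [0.17 0.05 0.  ]
 turn [-35.83  -0.     0.08]
```

View pics/m11.png

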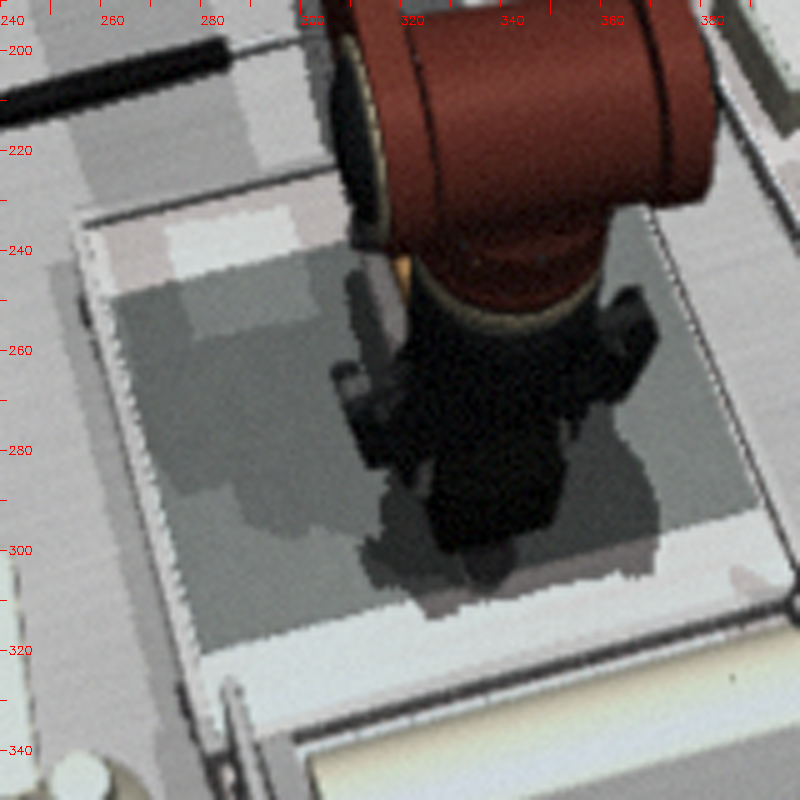

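View pics/m12.png

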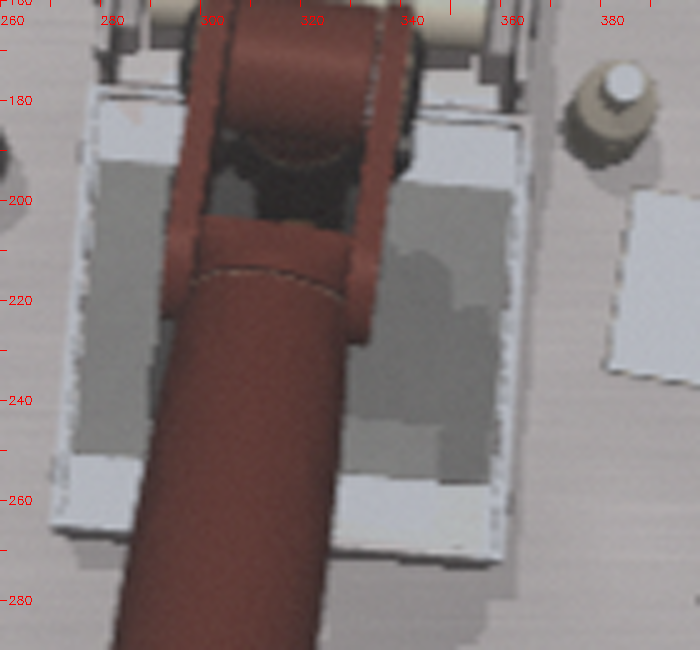

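Request:
drive_tool(series=[{"x":0,"y":0,"z":-0.4,"ax":0,"ay":0,"az":0},{"x":0.5,"y":0,"z":-0.4,"ax":0,"ay":0,"az":0},{"x":0.9,"y":0,"z":-0.4,"ax":0,"ay":0,"az":0},{"x":1.1,"y":0,"z":-0.4,"ax":0,"ay":0,"az":0},{"x":1.3,"y":0,"z":-0.4,"ax":0,"ay":0,"az":0}], hand=0)

```text
time: 29.77
tool_pos: [0.6753, -0.0048, 0.1301]
tool_rot: [0.013, -0.707, 0.013, 0.707]
contact_force: [-4.0, 0.2, 5.8]
gripper_width: 0.651
```

Request:
drive_tool(series=[{"x":0.2,"y":0,"z":0,"ax":0,"ay":0,"az":0},{"x":0.4,"y":0,"z":0,"ax":0,"ay":0,"az":0},{"x":0.6,"y":0,"z":0,"ax":0,"ay":0,"az":0},{"x":0.7,"y":0,"z":0,"ax":0,"ay":0,"az":0},{"x":0.7,"y":0,"z":0,"ax":0,"ay":0,"az":0}], hand=0)

```text
time: 30.18
tool_pos: [0.6753, -0.0048, 0.114]
tool_rot: [0.013, -0.706, 0.013, 0.707]
contact_force: [-6.1, 0.6, 6.4]
gripper_width: 0.647
```

Request:
drive_tool(series=[{"x":0.15,"y":0,"z":0,"ax":0,"ay":0,"az":0},{"x":0.3,"y":0,"z":0,"ax":0,"ay":0,"az":0},{"x":0.3,"y":0,"z":0,"ax":0,"ay":0,"az":0}], hand=0)

```text
time: 30.43
tool_pos: [0.6757, -0.0048, 0.1136]
tool_rot: [0.013, -0.706, 0.013, 0.708]
contact_force: [-21.7, 1.2, 33.1]
gripper_width: 0.643
```

Request:
drive_tool(series=[{"x":-0.8,"y":0,"z":0,"ax":0,"ay":0,"az":0},{"x":-2.2,"y":0,"z":0,"ax":0,"ay":0,"az":0},{"x":-3.6,"y":0,"z":0.6,"ax":0,"ay":0,"az":0},{"x":-4,"y":0.8,"z":1.6,"ax":0,"ay":0,"az":0},{"x":-4,"y":2.2,"z":2,"ax":0,"ay":0,"az":0}], hand=0)

```text
time: 30.85
tool_pos: [0.6242, -0.0556, 0.2094]
tool_rot: [-0.012, 0.709, -0.012, -0.705]
contact_force: [2.4, -1.1, -3.8]
gripper_width: 0.649
```

Request:
drive_tool(series=[{"x":0,"y":1.6,"z":0,"ax":0,"ay":0,"az":0},{"x":0,"y":3.2,"z":0,"ax":0,"ay":0,"az":0},{"x":0,"y":4.6,"z":0,"ax":0,"ay":0,"az":0},{"x":0,"y":4.8,"z":0,"ax":0,"ay":0,"az":0}], hand=0)

```text
time: 31.18
tool_pos: [0.6179, -0.1832, 0.2036]
tool_rot: [0.014, -0.707, 0.016, 0.707]
contact_force: [-0.0, 0.6, -3.7]
gripper_width: 0.647
```

```bash
python3 - <<'E'
from h import *
go([.6124,-.2983,.2],np.radians(-7.2))
crop("scene",240,190,400,350,5,"m13")
f=crop("top",270,170,380,290,6,"m14")
for n in("top","scene"):
  f=cams.grab_frame(n);print(n,[np.round(w2px(f,[x,y,z]),1) for x,y in((.485,.006),(.685,-.006)) for z in(.102,.08)])
E
```

```text
t 31.18 tcp [ 0.6179 -0.1832  0.2036] yaw_y -92.5 F [-0.   0.6 -3.7] w 0.647 q6 1.21
 shift xyz [0.16 4.61 0.02]
 turn [-17.05   0.04  -0.02]
 turn [18.95 -0.02 -0.04]
top [array([315.7, 252.5]), array([315.7, 253.2]), array([320.4, 192.5]), array([320.4, 193.9])]
scene [array([314.2, 229.9]), array([314.1, 234.4]), array([337.7, 300. ]), array([337.2, 303.8])]
```

View pics/m13.png

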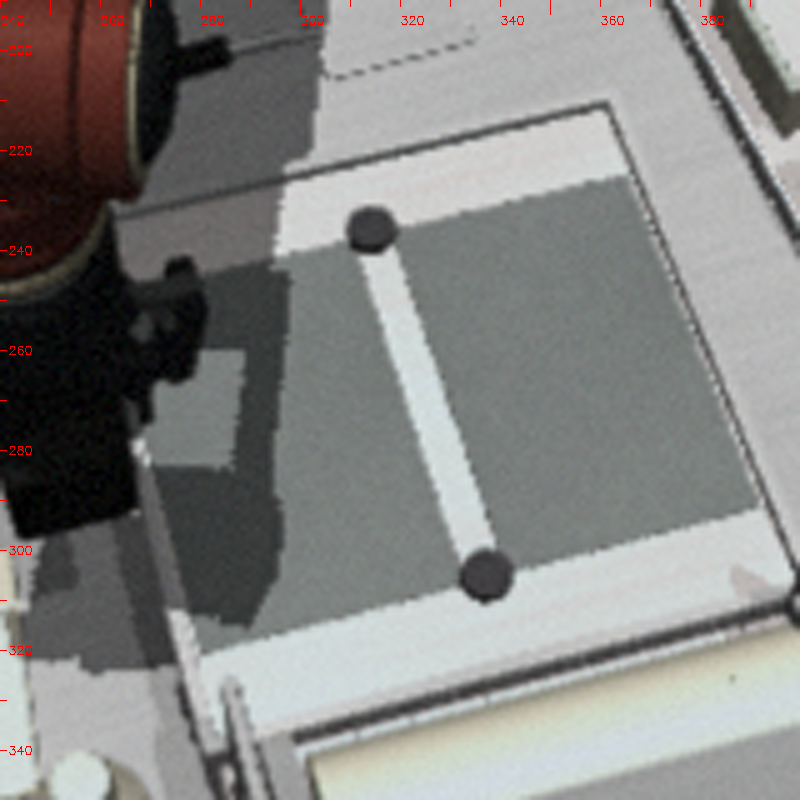

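View pics/m14.png

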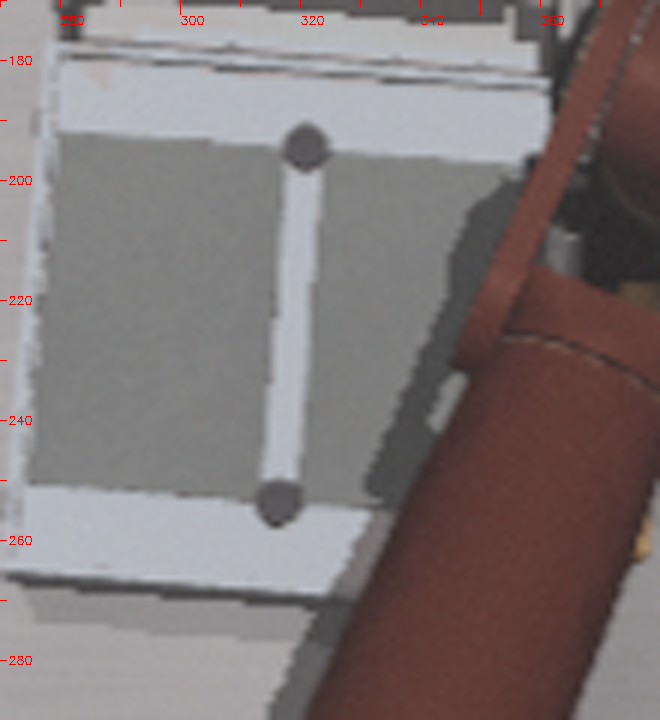

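Request:
drive_tool(series=[{"x":0,"y":1.4,"z":0,"ax":-1.4,"ay":0,"az":0},{"x":0,"y":2.8,"z":0,"ax":-2.8,"ay":0,"az":0},{"x":0,"y":4.2,"z":0,"ax":-4.2,"ay":0,"az":0},{"x":0,"y":4.6,"z":0,"ax":-5.6,"ay":0,"az":0},{"x":0,"y":4.6,"z":0,"ax":-7,"ay":0,"az":0}], hand=0)

```text
time: 31.8
tool_pos: [0.615, -0.2939, 0.2039]
tool_rot: [-0.202, -0.678, -0.201, 0.678]
contact_force: [-0.3, 0.1, -4.8]
gripper_width: 0.644
```

Request:
drive_tool(series=[{"x":0,"y":0,"z":0,"ax":-1.4,"ay":0,"az":0},{"x":0,"y":0,"z":0,"ax":-2.8,"ay":0,"az":0},{"x":0,"y":0,"z":0,"ax":-4.2,"ay":0,"az":0},{"x":0,"y":0,"z":0,"ax":-5.6,"ay":0,"az":0},{"x":0,"y":0,"z":0,"ax":-7,"ay":0,"az":0}], hand=0)

```text
time: 32.22
tool_pos: [0.6155, -0.2903, 0.2039]
tool_rot: [0.397, 0.585, 0.398, -0.585]
contact_force: [-0.5, -1.1, -4.5]
gripper_width: 0.647
```

```bash
python3 - <<'E'
from h import *
go([.6124,-.2983,.0414],np.radians(-7.2))
E
```

```text
t 32.22 tcp [ 0.6155 -0.2903  0.2039] yaw_y -21.7 F [-0.5 -1.1 -4.5] w 0.647 q6 -0.17
 shift xyz [6.5  0.01 0.35]
 turn [-2.9  -0.01  0.01]
 turn [3.31e+01 2.00e-02 2.00e-02]
```

Request:
drive_tool(series=[{"x":0.8,"y":0,"z":0.5,"ax":-1.4,"ay":0,"az":0},{"x":2.2,"y":0,"z":0.5,"ax":-2.9,"ay":0,"az":0},{"x":3.6,"y":0,"z":0.5,"ax":-2.9,"ay":0,"az":0},{"x":4.8,"y":0,"z":0.5,"ax":-2.9,"ay":0,"az":0},{"x":5.2,"y":0,"z":0.5,"ax":-2.9,"ay":0,"az":0}], hand=0)

```text
time: 32.63
tool_pos: [0.6072, -0.2999, 0.0674]
tool_rot: [-0.462, -0.531, -0.47, 0.533]
contact_force: [-0.5, 1.7, -5.8]
gripper_width: 0.647
```

Request:
drive_tool(series=[{"x":0.5,"y":0,"z":0,"ax":0,"ay":0,"az":0},{"x":0.9,"y":0,"z":0,"ax":0,"ay":0,"az":0},{"x":1.1,"y":0,"z":0,"ax":0,"ay":0,"az":0},{"x":1.15,"y":0,"z":0,"ax":0,"ay":0,"az":0},{"x":1.15,"y":0,"z":0,"ax":0,"ay":0,"az":0}], hand=0)

```text
time: 33.05
tool_pos: [0.6112, -0.3046, 0.0469]
tool_rot: [0.466, 0.532, 0.465, -0.532]
contact_force: [0.0, 0.0, -4.3]
gripper_width: 0.65
```

```bash
python3 - <<'E'
from h import *
go([.6124,-.2983,.0414],np.radians(-7.2))
crop("scene",130,230,290,370,4,"n1")
E
```

```text
t 33.05 tcp [ 0.6112 -0.3046  0.0469] yaw_y -7.7 F [ 0.   0.  -4.3] w 0.65 q6 -0.44
 shift xyz [ 0.22  0.01 -0.26]
 turn [-0.09  0.01 -0.02]
 turn [ 3.591e+01 -3.000e-02 -1.000e-02]
```

View pics/n1.png

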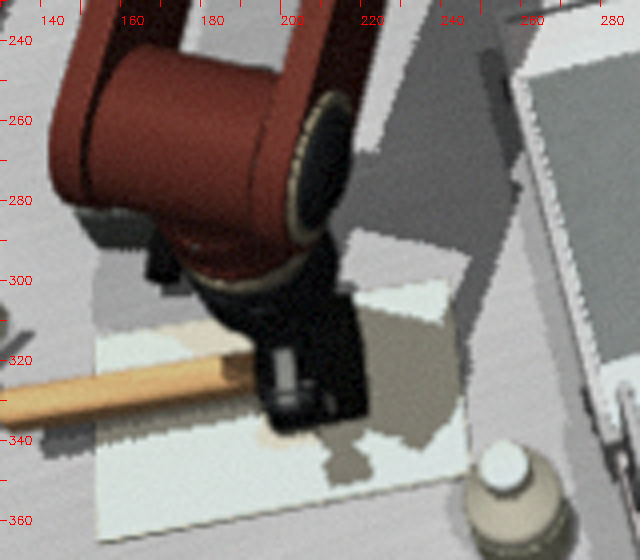

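Still 4 mm or so up; lower it onto the board, then release.

Request:
drive_tool(series=[{"x":0.1,"y":0,"z":0,"ax":0,"ay":0,"az":0},{"x":0.2,"y":0,"z":0,"ax":0,"ay":0,"az":0},{"x":0.25,"y":0,"z":0,"ax":0,"ay":0,"az":0}], hand=0)

```text
time: 33.35
tool_pos: [0.6115, -0.3052, 0.0424]
tool_rot: [0.466, 0.532, 0.465, -0.532]
contact_force: [-3.6, 0.1, 9.8]
gripper_width: 0.647
```

Request:
drive_tool(series=[{"x":0,"y":0,"z":0,"ax":0,"ay":0,"az":0},{"x":0,"y":0,"z":0,"ax":0,"ay":0,"az":0},{"x":0,"y":0,"z":0,"ax":0,"ay":0,"az":0},{"x":0,"y":0,"z":0,"ax":0,"ay":0,"az":0},{"x":0,"y":0,"z":0,"ax":0,"ay":0,"az":0}], hand=1)

```text
time: 33.77
tool_pos: [0.6105, -0.3044, 0.0396]
tool_rot: [0.466, 0.532, 0.465, -0.532]
contact_force: [0.0, -0.3, -0.3]
gripper_width: 0.999
```

Request:
drive_tool(series=[{"x":-0.6,"y":0,"z":0,"ax":0,"ay":0,"az":0},{"x":-1.4,"y":0,"z":0,"ax":0,"ay":0,"az":0},{"x":-2.8,"y":0,"z":0,"ax":0,"ay":0,"az":0},{"x":-4.2,"y":0,"z":0,"ax":0,"ay":0,"az":0},{"x":-5.6,"y":0,"z":0,"ax":0,"ay":0,"az":0}], hand=1)

```text
time: 34.18
tool_pos: [0.6101, -0.3041, 0.1818]
tool_rot: [0.465, 0.532, 0.465, -0.532]
contact_force: [0.1, 0.5, -0.2]
gripper_width: 0.998
```

Request:
drive_tool(series=[{"x":-0.8,"y":-1.5,"z":0,"ax":0,"ay":0,"az":0},{"x":-1.2,"y":-3,"z":0,"ax":0,"ay":0,"az":0},{"x":-1.2,"y":-4.5,"z":0,"ax":0,"ay":0,"az":0},{"x":-1.2,"y":-5,"z":0,"ax":0,"ay":0,"az":0}], hand=1)

```text
time: 34.52
tool_pos: [0.4836, -0.2871, 0.2115]
tool_rot: [-0.466, -0.532, -0.465, 0.533]
contact_force: [1.0, 0.3, 0.2]
gripper_width: 0.999
```

```bash
python3 - <<'E'
from h import *
f=cams.grab_frame("scene"); cv2.imwrite("pics/s4.png",f["img"])
crop("top",375,165,500,285,6,"n2")
go([.438,-.355,.2],np.radians(-9))
E
```

```text
t 34.62 tcp [ 0.485  -0.2875  0.2109] yaw_y -7.7 F [0.7 0.2 0.6] w 1.002 q6 -0.53
 shift xyz [ 0.44 -1.5   2.93]
 turn [ 0.25  0.01 -0.02]
 turn [-3.575e+01  3.000e-02  2.000e-02]
```

View pics/s4.png

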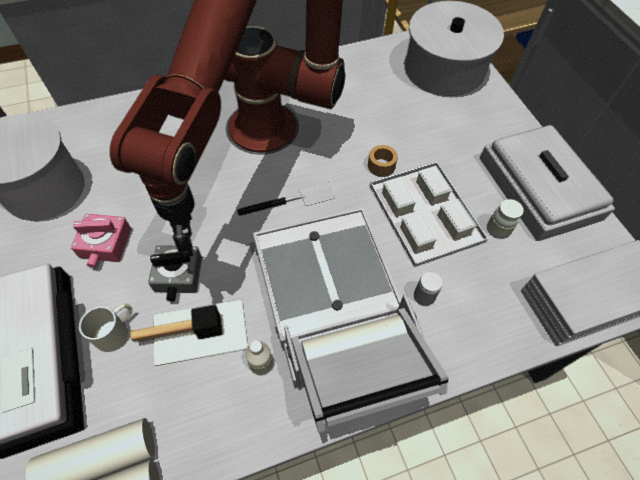

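View pics/n2.png

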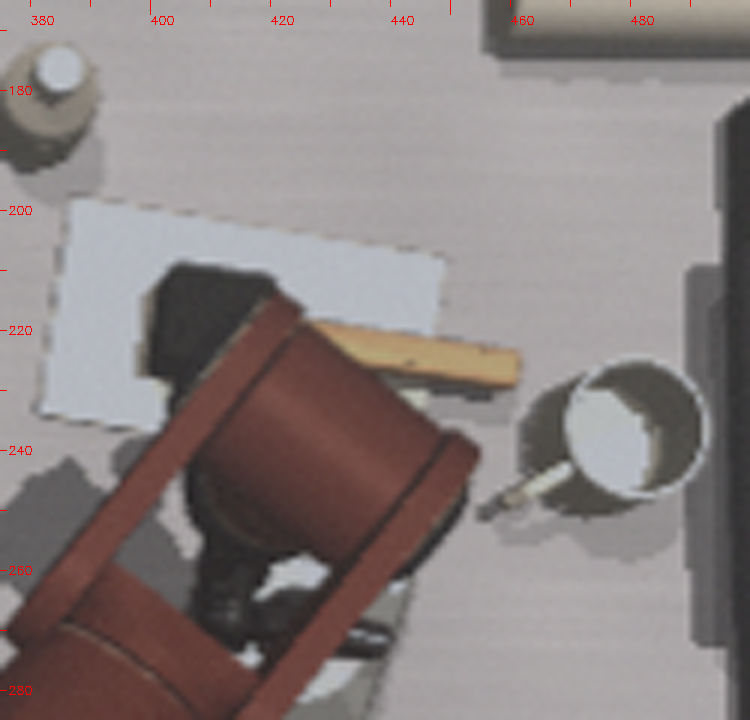

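Request:
drive_tool(series=[{"x":0,"y":-1.1,"z":1.1,"ax":0.25,"ay":0,"az":0},{"x":0,"y":-1.5,"z":2.3,"ax":0.25,"ay":0,"az":0},{"x":0.8,"y":-1.5,"z":2.8,"ax":0.25,"ay":0,"az":0},{"x":1.8,"y":-1.5,"z":2.8,"ax":0.25,"ay":0,"az":0},{"x":2.2,"y":-1.5,"z":2.8,"ax":0.25,"ay":0,"az":0}], hand=1)

```text
time: 35.03
tool_pos: [0.4395, -0.352, 0.152]
tool_rot: [0.458, 0.538, 0.46, -0.538]
contact_force: [-1.3, 1.5, -1.2]
gripper_width: 1.0
```

```bash
python3 - <<'E'
from h import *
crop("scene",110,190,230,320,5,"o1")
go([.438,-.355,.079],np.radians(-9))
E
```

```text
t 35.08 tcp [ 0.4389 -0.3507  0.1501] yaw_y -8.9 F [-0.3  0.5 -1.1] w 0.999 q6 -0.65
 shift xyz [2.84 0.01 0.19]
 turn [ 0.01 -0.05  0.06]
 turn [-35.99  -0.09  -0.08]
```

View pics/o1.png

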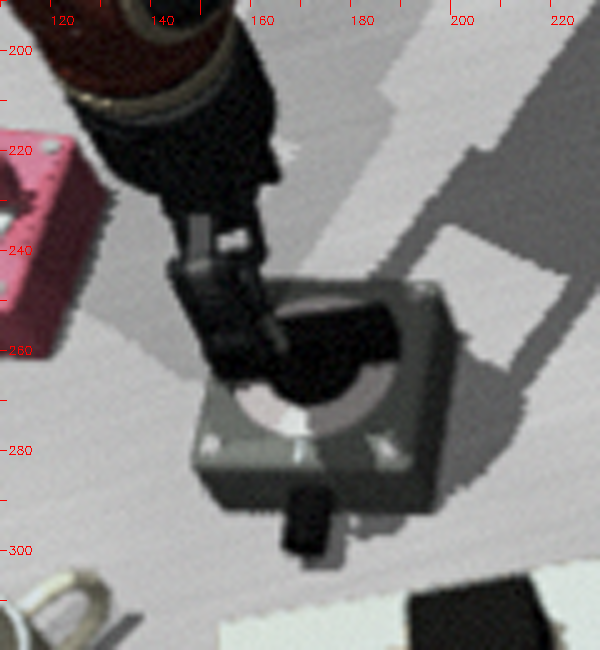

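Request:
drive_tool(series=[{"x":0.8,"y":0,"z":0.15,"ax":0,"ay":0,"az":0},{"x":1.6,"y":0,"z":0.15,"ax":0,"ay":0,"az":0},{"x":2.4,"y":0,"z":0.15,"ax":0,"ay":0,"az":0},{"x":2.8,"y":0,"z":0.15,"ax":0,"ay":0,"az":0},{"x":2.8,"y":0,"z":0.15,"ax":0,"ay":0,"az":0}], hand=1)

```text
time: 35.5
tool_pos: [0.4388, -0.3541, 0.0822]
tool_rot: [-0.458, -0.537, -0.462, 0.537]
contact_force: [0.0, 0.6, -0.9]
gripper_width: 1.001
```

Request:
drive_tool(series=[{"x":0,"y":0,"z":0,"ax":0,"ay":0,"az":0},{"x":0,"y":0,"z":0,"ax":0,"ay":0,"az":0},{"x":0,"y":0,"z":0,"ax":0,"ay":0,"az":0},{"x":0,"y":0,"z":0,"ax":0,"ay":0,"az":0},{"x":0,"y":0,"z":0,"ax":0,"ay":0,"az":0}], hand=0)

```text
time: 35.92
tool_pos: [0.4399, -0.3562, 0.0856]
tool_rot: [0.46, 0.537, 0.459, -0.537]
contact_force: [0.2, 0.7, -0.1]
gripper_width: 0.296
```

Request:
drive_tool(series=[{"x":0,"y":0,"z":0,"ax":0,"ay":0,"az":0},{"x":0,"y":0,"z":0,"ax":0,"ay":0,"az":0},{"x":0,"y":0,"z":0,"ax":0,"ay":0,"az":0}], hand=0)

```text
time: 36.17
tool_pos: [0.4375, -0.3559, 0.0857]
tool_rot: [-0.458, -0.536, -0.461, 0.539]
contact_force: [-9.9, 1.9, 8.8]
gripper_width: 0.192
```

Request:
drive_tool(series=[{"x":0,"y":0,"z":0,"ax":-1.2,"ay":0,"az":0},{"x":0,"y":0,"z":0,"ax":-2.4,"ay":0,"az":0},{"x":0,"y":0,"z":0,"ax":-3.6,"ay":0,"az":0},{"x":0,"y":0,"z":0,"ax":-4.8,"ay":0,"az":0},{"x":0,"y":0,"z":0,"ax":-6,"ay":0,"az":0}], hand=0)

```text
time: 36.58
tool_pos: [0.4389, -0.3558, 0.0858]
tool_rot: [0.584, 0.399, 0.584, -0.399]
contact_force: [-3.0, 2.4, 7.2]
gripper_width: 0.193
```

Request:
drive_tool(series=[{"x":0,"y":0,"z":0,"ax":-1.2,"ay":0,"az":0},{"x":0,"y":0,"z":0,"ax":-2.4,"ay":0,"az":0},{"x":0,"y":0,"z":0,"ax":-3.6,"ay":0,"az":0},{"x":0,"y":0,"z":0,"ax":-4.8,"ay":0,"az":0},{"x":0,"y":0,"z":0,"ax":-6,"ay":0,"az":0}], hand=0)

```text
time: 37.0
tool_pos: [0.4401, -0.3549, 0.0858]
tool_rot: [0.668, 0.235, 0.667, -0.233]
contact_force: [-0.5, 6.2, 5.3]
gripper_width: 0.194
```

Request:
drive_tool(series=[{"x":0,"y":0,"z":0,"ax":-1.2,"ay":0,"az":0},{"x":0,"y":0,"z":0,"ax":-2.4,"ay":0,"az":0},{"x":0,"y":0,"z":0,"ax":-3.6,"ay":0,"az":0},{"x":0,"y":0,"z":0,"ax":-4,"ay":0,"az":0},{"x":0,"y":0,"z":0,"ax":-4,"ay":0,"az":0}], hand=0)

```text
time: 37.42
tool_pos: [0.4405, -0.3542, 0.0858]
tool_rot: [0.698, 0.118, 0.697, -0.115]
contact_force: [1.0, 7.1, 5.6]
gripper_width: 0.192
```

Request:
drive_tool(series=[{"x":0,"y":0,"z":0,"ax":0,"ay":0,"az":0},{"x":0,"y":0,"z":0,"ax":0,"ay":0,"az":0},{"x":0,"y":0,"z":0,"ax":0,"ay":0,"az":0},{"x":0,"y":0,"z":0,"ax":0,"ay":0,"az":0},{"x":-0.5,"y":0,"z":0,"ax":0,"ay":0,"az":0}], hand=1)

```text
time: 37.83
tool_pos: [0.4378, -0.3543, 0.0944]
tool_rot: [0.696, 0.117, 0.699, -0.115]
contact_force: [-0.1, 0.0, -1.0]
gripper_width: 0.891
```

Request:
drive_tool(series=[{"x":-1.4,"y":0,"z":0,"ax":0,"ay":0,"az":0},{"x":-2.8,"y":0,"z":0,"ax":0,"ay":0,"az":0},{"x":-4.2,"y":0,"z":0,"ax":0,"ay":0,"az":0},{"x":-5.6,"y":0,"z":0,"ax":0,"ay":0,"az":0},{"x":-6,"y":0,"z":0,"ax":0,"ay":0,"az":0}], hand=1)

```text
time: 38.25
tool_pos: [0.4413, -0.3578, 0.2554]
tool_rot: [0.701, 0.114, 0.694, -0.119]
contact_force: [0.9, -0.8, 1.2]
gripper_width: 1.005
```

```bash
python3 - <<'E'
from h import *
f=cams.grab_frame("scene"); cv2.imwrite("pics/s5.png",f["img"])
crop("scene",110,190,260,370,4,"o2",f)
crop("scene",360,150,500,275,5,"o3",f)
go([.438,-.355,.079])
E
```

```text
t 38.3 tcp [ 0.4414 -0.3579  0.2552] yaw_y 71.1 F [ 0.9 -0.2  0.8] w 1.0 q6 -2.05
 shift xyz [ 7.05  0.11 -0.24]
```

View pics/o2.png

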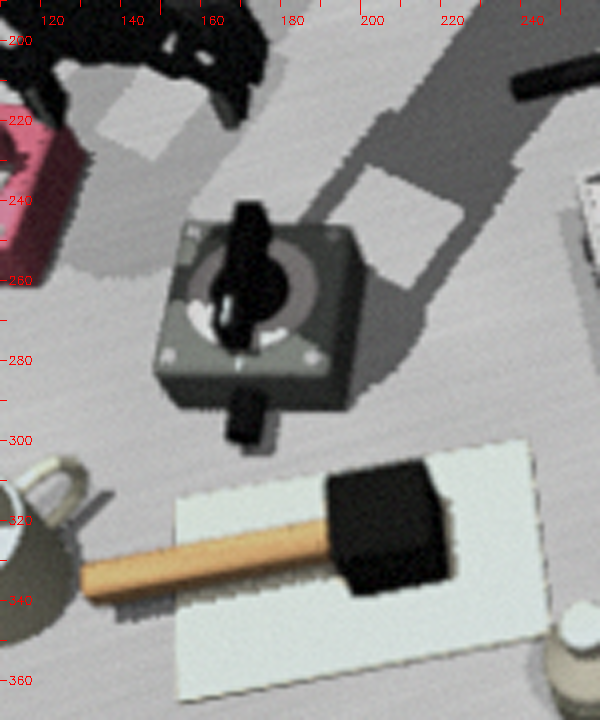

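View pics/o3.png

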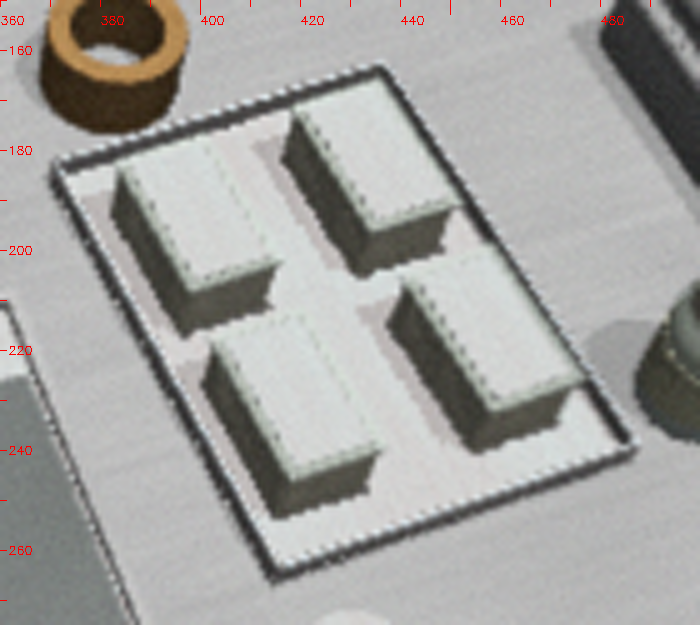

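View pics/s5.png

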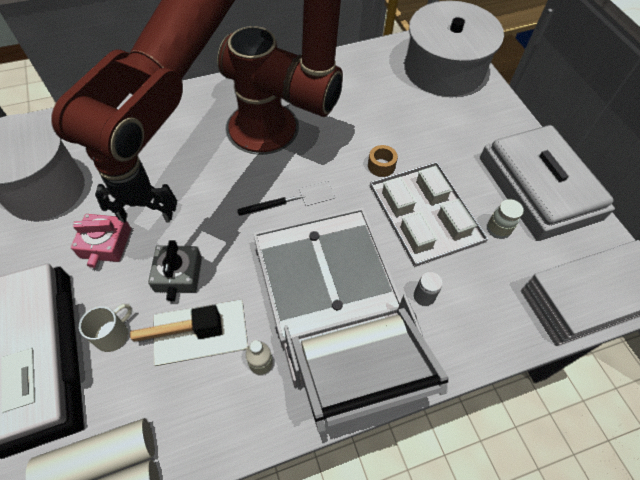

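```bash
python3 - <<'E'
from h import *
print(sensors.state()["joint_vel"].round(3), sensors.state()["contact_force"]); print(workorder.job_done())
E
```

```text
[ 0.     0.033  0.065 -0.001 -0.058 -0.001] [ 0.86372499 -0.17747894  0.78243724]
the job is handed in; nothing more can be done
None
```

I finished the whole sequence and handed the job in at about 38 s of robot time; the hand-in gives no verdict. I turned the isolator off, moved all four trays into the pan, and pressed both pins home with the mallet head. Then I put the mallet back on its board and turned the isolator on again.

**Last checks:**
- **Isolator:** the handle bar is back at its starting picture position, from (172,240) to (169,277) in the scene view, pointing at the white mark.
- **Trays:** all four lie flat and upright inside the pan.
- **Pins:** both tops dropped about 5 px in the scene view, slightly more than the 4 to 4.5 px I predicted. Each press ended against a hard stop at about 35 to 40 N, with the mallet face at the height of a fully home pin.
- **Mallet:** its head stands on the board, about 8 mm from where I picked it up, and the fingers are clear of it.
- **Bystanders:** none looked moved in the last picture, though I only judged this by eye.

**What disagreed:** the two cameras differed by about 5 mm in x in several places (12 mm on the mallet head's top face), so I averaged them, and every grasp worked. The first tray was released about 10 mm above the pan floor but landed flat. At hand-in the arm still showed small joint speeds (up to 0.065 rad/s) with the tool at about 0.25 m, clear of everything.

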